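# Load, lock and spray the specimen jars

## Task

First stand every specimen jar that is out on the bench upright in a pocket of the rack on the rail, one per pocket and fully down, with the rack still at its loading end. Next push the rack along the rail until it stops below the spray nozzle, then fit the square-bored handle fully home on the square spindle, turn it anticlockwise to its stop so that the clamp finger locks the rack, and only then press the canister's cap all the way down and let it come up again. Leave the handle on the spindle and do not knock the other things on the bench about.

Things in the scene. Friction and masses are not known exactly. Their poses are not given: they have to be found in the camera images.
- jar0: specimen jar: amber glass body 38 mm in diameter, white cap 40 mm in diameter from 48 to 70 mm above its underside, 70 mm high, standing upright. Origin: centre of the underside, z up. Two to four of the four jars are on the bench; absent ones have no pose
- jar1: specimen jar: amber glass body 38 mm in diameter, white cap 40 mm in diameter from 48 to 70 mm above its underside, 70 mm high, standing upright. Origin: centre of the underside, z up. Two to four of the four jars are on the bench; absent ones have no pose
- jar2: specimen jar: amber glass body 38 mm in diameter, white cap 40 mm in diameter from 48 to 70 mm above its underside, 70 mm high, standing upright. Origin: centre of the underside, z up. Two to four of the four jars are on the bench; absent ones have no pose
- jar3: specimen jar: amber glass body 38 mm in diameter, white cap 40 mm in diameter from 48 to 70 mm above its underside, 70 mm high, standing upright. Origin: centre of the underside, z up. Two to four of the four jars are on the bench; absent ones have no pose
- pocket0 (a point): centre of the floor of pocket 0 (pockets are numbered along the direction of travel, 47 mm apart) of the yellow-green rack: a square pocket 42 mm wide, 32 mm deep; it moves with the rack. The rack is 58 mm wide and 200 mm long. x: horizontally across the rail, away from the robot side, y: along the rail in the direction of travel, z up. The pocket floor is 24 mm above the bench
- pocket1 (a point): centre of the floor of pocket 1 (pockets are numbered along the direction of travel, 47 mm apart) of the yellow-green rack: a square pocket 42 mm wide, 32 mm deep; it moves with the rack. The rack is 58 mm wide and 200 mm long. x: horizontally across the rail, away from the robot side, y: along the rail in the direction of travel, z up. The pocket floor is 24 mm above the bench
- pocket2 (a point): centre of the floor of pocket 2 (pockets are numbered along the direction of travel, 47 mm apart) of the yellow-green rack: a square pocket 42 mm wide, 32 mm deep; it moves with the rack. The rack is 58 mm wide and 200 mm long. x: horizontally across the rail, away from the robot side, y: along the rail in the direction of travel, z up. The pocket floor is 24 mm above the bench
- pocket3 (a point): centre of the floor of pocket 3 (pockets are numbered along the direction of travel, 47 mm apart) of the yellow-green rack: a square pocket 42 mm wide, 32 mm deep; it moves with the rack. The rack is 58 mm wide and 200 mm long. x: horizontally across the rail, away from the robot side, y: along the rail in the direction of travel, z up. The pocket floor is 24 mm above the bench
- carrier_tab (a point): middle of the top of the upright tab at the trailing end of the rack, for holding or pushing it; the tab is 20 mm wide (x, across the rail), 12 mm thick (y, along it) and free for the top 60 mm; its top is 102 mm above the bench. Axes as for the pockets
- carrier (a joint): travel of the rack along the rail in m: 0 at the loading end, 0.16 at the stop below the nozzle; it stays where it is left, with 2 to 3 N of friction
- handle: black bar handle: a square hub 40 x 40 mm and 32 mm high with an arm 20 mm wide (y) and 14 mm thick on either side, along its x, 124 mm long over all, arms 15 to 29 mm above the underside. A square bore 22 mm wide, its sides along x and y, runs right through the hub from top to bottom. Origin: centre of the underside, z up. The hub can be held across its two bare faces (y)
- spindle_seat (a point): centre of the round shoulder of the clamp spindle, on which the hub rests when fully home, 80 mm above the bench; from it a square shaft 20 mm wide stands up 28 mm, its sides along this point's x and y, which turn with the spindle; z up. The shoulder is 48 mm in diameter; below it a finger turns with the spindle
- spindle (a joint): angle of the spindle in rad, growing anticlockwise from above: starts between 0 and 0.2, the stop is at 0.9, where the finger lies over the end of the rack; it stays where it is left, with about 0.1 N m of friction
- pump_top (a point): centre of the top of the round sprung cap (40 mm in diameter) of the fixed white spray canister, which stands behind the rail, about 192 mm above the bench when up; a nozzle tube of 10 mm diameter reaches 75 mm to -x from it over the rail, 7 mm below the top
- pump (a joint): how far the cap is pressed in m: 0 up, 0.012 fully down, about 6 N; it springs back
- dish: bystander, not to be disturbed: shallow glass dish, 84 mm across and 16 mm high. Origin: centre of its underside
- forceps: bystander, not to be disturbed: flat steel forceps lying down, 120 x 12 x 8 mm. Origin: centre of its underside
- wash_bottle: bystander, not to be disturbed: white plastic wash bottle standing, 64 mm across, 150 mm high. Origin: centre of its underside
- slide_box: bystander, not to be disturbed: closed grey box for slides, 100 x 75 x 32 mm. Origin: centre of its underside
There are look-alikes about, which are no part of the job. Leave any red look-alike of the jar3 alone.

How it is judged:
By the outcome, as a careful person would: the job done as asked, in the order asked, and still so for the second after the job is handed in, with the robot touching nothing.
Of jar0, jar1, jar2, jar3 only 2 to 4 are there at a start; the rules pass over those that are not, and their reading is None.
At some moment in a run one of jar0, jar1, jar2, jar3, handle may be knocked a few centimetres aside while the robot is not near it.
It also fails if it takes over 210 s, if anything falls off the work surface, if the arm or the gripper's body presses on something with over 40 N, if the wrist force passes 120 N, or if a joint passes its speed limit or range.

## Robot

A 7-joint arm with a two-finger parallel gripper is mounted at the origin on the work surface. World frame = base frame: x ahead of the robot, y to its left, z up, the work surface at z = 0. Lengths are in m, angles in rad, forces in N, time in s.
With the tool pointing down it reaches from about 0.425 to 0.925 m from the base axis. Payload 6.8 kg.
Tool frame: the origin (TCP) lies midway between the tips of the shut fingers; the grasp point (between the pads) lies 19 mm behind it; y points along the fingers, z is the direction in which the jaws open and shut, and the axes are right-handed (so a half turn about y gives the same grasp; the last joint's range is limited). The gripper opens to 85 mm and grips with 20 to 120 N. Pads are 22 mm wide; open, the fingers measure 114 mm over their backs; the gripper's body (76 mm by 85 mm) begins 54 mm behind the grasp point. The pads swing forward as they close: fully open they stand 13 mm farther back than shut.
Start: joints at [-1.431, 0.477, 0.022, 1.555, -0.011, 1.109, -0.083], TCP at [0.166, 0.654, 0.231] pointing down, gripper open.
Joint ranges: [-2.96, 2.96], [-0.34, 2.1], [-1.41, 1.46], [0.24, 2.44], [-1.37, 4.51], [0.17, 1.92], [-2.96, 2.96]. Speed limits (rad/s): [2.39, 2.39, 3.14, 3.14, 3.14, 3.14, 3.14].

## Interface

Orientations are given as a rotation vector (axis times angle).
In Python, from bench import r gives the robot as it stands.
- The arm moves only by the tool send_rows, never from a script. Its argument "rows" is text: rows parted by semicolons, each of 6 numbers parted by spaces: the shift along the world's x, y, z in m, then the turn, a rotation vector about the world's x, y, z in rad. A call has 1 to 20 rows; each row shifts and turns the commanded pose from where the row before left it; what a row does not reach is not made up. A row lasts 1/10 s, in which the tool goes at most 50 mm and 8.59 degrees, less where a joint would pass 70% of its speed; a pose out of reach is approached as far as the arm can. A call is refused whole if a number of a shift passes 0.05 or a number of a turn 0.15, either way. A call with a gripper value outside its range is refused whole. "grip" is the finger opening in m, from 0 to 0.0854, set as the call begins (left out, the last holds). The fingers move at their own pace and stop on an object; "grip_force" is the grip in N (left out, the last holds). Time passes only in rows, so rows that do not move let the fingers close. It gives the time, the measured TCP pose, the force and the opening at its end, in the units of the state.
- r.get_obs(): the state, without advancing time (a new reading comes with each control period).
- r.grab_frame(name): name is "scene" or "top" or "wrist"; returns a dict with "pixels" (480x640x3 uint8, red, green, blue), "intrinsics" (3x3 intrinsics, pixels), "position" and "orientation" of the camera in the world. Camera axes: x right, y up, looking along -z (the intrinsics and any distortion apply to the point x, -y, -z); pixel columns grow to the right and rows downward; lengths in m; the calibration is good to about 2 mm. A picture is of the moment at which its call begins. There is no depth.
- r.hand_in(): hands the job in, once; it reports no verdict.
The state is a dict: "clock": time; "joints": joint angles; "qvel": joint speeds; "tau": joint torques, N m; "tcp_pos": TCP position; "orientation": TCP orientation; "contact_force": force on the tool from outside, world axes, zero at the start; "moment": the same for the moment, N m; "grip_width": finger opening in m.
Only numpy, scipy, OpenCV 4.12 (cv2) and the standard library are available. Lean on these libraries where they do the work, as an engineer would, in place of code of your own. Each camera call takes 0.05 s, during which the arm holds its last target.

## Working session

There is one attempt and no reset: what is moved stays moved. The work goes in short steps, Python scripts to look and compute and a tool call to move; the robot and the scene stay as the last step left them, time stands still between calls to the robot, and variables do not carry over. Pictures are saved under pics/ and viewed, and the job is handed in when it is done.

Besides the shell and the picture viewer there is one more tool, called after "Emit:" as name(argument=value, ...) on one line, values as JSON. send_rows: Moves the arm, as the interface text tells. Its arguments: {"type":"object","properties":{"rows":{"type":"string"},"grip":{"type":"number"},"grip_force":{"type":"number"}},"required":["rows"]}

```bash
ls; mkdir -p pics
cat > h.py <<'E'
import numpy as np, cv2, sys
from scipy.spatial.transform import Rotation as R
from bench import r
def grab(n,fn=None):
    f=r.grab_frame(n)
    if fn: cv2.imwrite('pics/'+fn,cv2.cvtColor(f['pixels'],cv2.COLOR_RGB2BGR))
    return f
def rot(f):
    o=np.array(f['orientation'],float)
    return o if o.shape==(3,3) else R.from_rotvec(o).as_matrix()
def ray(f,u,v):
    K=np.array(f['intrinsics']);d=np.linalg.inv(K)@[u,v,1]
    return np.array(f['position']),rot(f)@np.array([d[0],-d[1],-d[2]])
def onz(f,u,v,z):
    p,d=ray(f,u,v);return p+d*(z-p[2])/d[2]
def proj(f,P):
    c=rot(f).T@(np.array(P)-f['position']);c=np.array([c[0],-c[1],-c[2]])
    q=np.array(f['intrinsics'])@c;return q[:2]/q[2]
E
python3 - <<'E'
from h import *
for n in ['scene','top','wrist']:
    f=grab(n,n+'0.png');print(n,{k:v for k,v in f.items() if k!='pixels'})
print(r.get_obs())
E
```

```text
pics
scene {'intrinsics': array([[433.28421503,   0.        , 328.5221818 ],
       [  0.        , 433.28421503, 245.26418745],
       [  0.        ,   0.        ,   1.        ]]), 'position': array([ 0.98321009, -0.10680498,  0.94356963]), 'orientation': array([0.44899881, 0.34911276, 1.22805191])}
top {'intrinsics': array([[529.52427453,   0.        , 320.00615675],
       [  0.        , 529.52427453, 238.45668104],
       [  0.        ,   0.        ,   1.        ]]), 'position': array([0.34641695, 0.03870593, 1.54297466]), 'orientation': array([ 0.08914414, -0.10341479, -1.54361229])}
wrist {'intrinsics': array([[377.23999331,   0.        , 324.06635123],
       [  0.        , 377.23999331, 238.59479414],
       [  0.        ,   0.        ,   1.        ]]), 'position': array([0.09372033, 0.6708801 , 0.37337572]), 'orientation': array([-0.2487198 , -0.19287955,  1.31433601])}
{'clock': 0.15, 'joints': array([-1.43112942,  0.47763774,  0.02239154,  1.55620426, -0.01149637,
        1.10929779, -0.083097  ]), 'qvel': array([ 0.00137811, -0.00279256, -0.00018399, -0.00485524,  0.00142689,
        0.00237581,  0.00016281]), 'tau': array([ 2.62078298e-03, -5.96922863e+01,  1.61028754e+00, -2.81488520e+01,
        1.27000178e-02,  6.54902629e-03,  1.62385987e-05]), 'tcp_pos': array([0.16546005, 0.65394339, 0.23053996]), 'orientation': array([-1.56344825,  0.19459794, -0.19451622]), 'contact_force': array([-0.06498007,  0.10919916, -0.26697151]), 'moment': array([ 0.02159012, -0.0282512 , -0.02622908]), 'grip_width': 0.08544890398287806}
```

View pics/scene0.png

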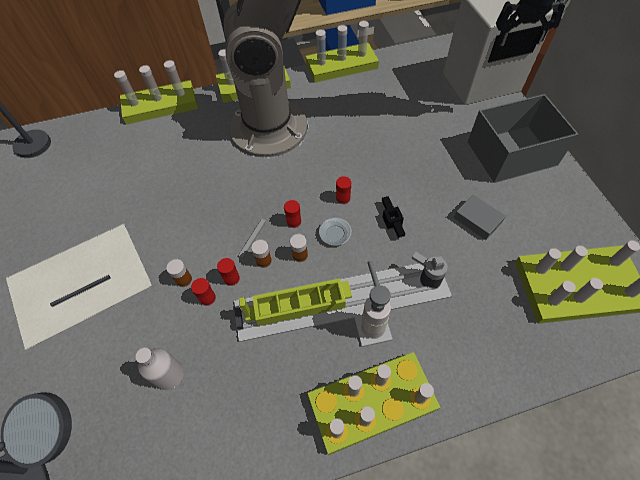

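View pics/top0.png

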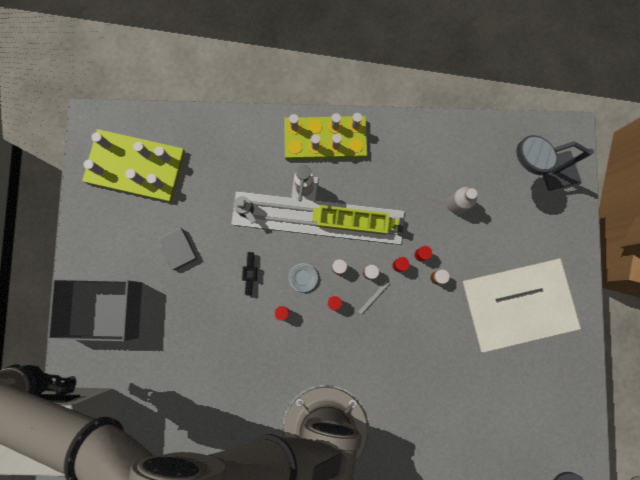

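View pics/wrist0.png

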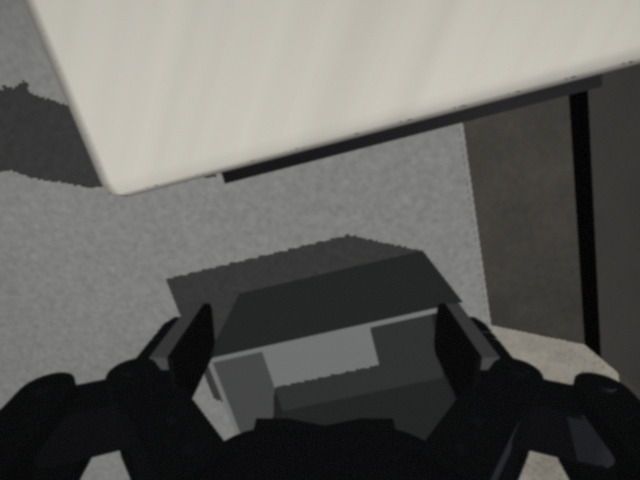

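Run:
```python
from h import *
f=grab('top');g=grab('scene')
cv2.imwrite('pics/t1.png',cv2.cvtColor(cv2.resize(f['pixels'][160:330,220:460],None,fx=3.3,fy=3.3,interpolation=cv2.INTER_CUBIC),cv2.COLOR_RGB2BGR))
cv2.imwrite('pics/s1.png',cv2.cvtColor(cv2.resize(g['pixels'][160:350,150:460],None,fx=2.58,fy=2.58,interpolation=cv2.INTER_CUBIC),cv2.COLOR_RGB2BGR))
for n,F in(('top',f),('scene',g)):
    hsv=cv2.cvtColor(F['pixels'],cv2.COLOR_RGB2HSV)
    for nm,lo,hi in(('red',(0,150,80),(4,255,255)),('white',(0,0,165),(179,45,255)),('amber',(8,120,50),(20,255,255)),('yg',(28,120,60),(40,255,255)),('black',(0,0,0),(179,255,45))):
        m=cv2.inRange(hsv,lo,hi)
        k,_,st,c=cv2.connectedComponentsWithStats(m)
        for i in range(1,k):
            if 15<st[i,4]<4000: 
                w=onz(F,*c[i],0.07);
                if .3<w[0]<.9 and abs(w[1])<.6: print(n,nm,st[i],c[i].round(1),w.round(3))
```

```text
top red [415 246  18  14 190] [423.5 252.9] [ 0.495 -0.263  0.07 ]
top red [393 257  17  14 178] [401.  263.8] [ 0.463 -0.2    0.07 ]
top red [328 296  14  14 152] [334.5 302.6] [ 0.351 -0.017  0.07 ]
top red [275 306  14  14 157] [281.5 312.8] [0.32  0.129 0.07 ]
top white [353 113   9   8  57] [356.8 116.6] [ 0.886 -0.07   0.07 ]
top white [289 114   9   9  58] [293.3 118.1] [0.876 0.113 0.07 ]
top white [332 114   9   8  56] [335.6 117.2] [ 0.882 -0.009  0.07 ]
top white [311 135   9   8  57] [315.1 138.4] [0.818 0.049 0.07 ]
top white [333 134   8   8  55] [336.5 137.7] [ 0.821 -0.013  0.07 ]
top white [134 142   9   9  60] [137.6 145.9] [0.781 0.555 0.07 ]
top white [155 147   8   8  58] [158.4 150.5] [0.769 0.494 0.07 ]
top white [126 169   9   9  64] [130.  173.2] [0.701 0.571 0.07 ]
top white [147 174   9   9  64] [151.  178.1] [0.689 0.51  0.07 ]
top white [294 175   6  10  38] [296.3 179.7] [0.695 0.099 0.07 ]
top white [236 186  84  22 581] [278. 199.] [0.638 0.149 0.07 ]
top white [455 188  11  13  90] [459.9 193.7] [ 0.667 -0.367  0.07 ]
top white [466 189  11   9  80] [
[... 3613 characters left out ...]
 ]
scene black [454 211  35  29 267] [470.8 225.5] [0.542 0.375 0.07 ]
scene black [420 262  23  26 213] [428.6 279.5] [0.642 0.221 0.07 ]
scene black [370 297  11  14  54] [374.3 305.3] [0.663 0.084 0.07 ]
scene black [233 305  10  24  86] [238.1 315.3] [ 0.594 -0.201  0.07 ]
scene black [357 337   4   9  17] [358.8 341.1] [0.727 0.026 0.07 ]
scene black [342 370  21   7  24] [351.9 373. ] [ 0.784 -0.009  0.07 ]
scene black [312 383  14   7  16] [318.5 384.8] [ 0.786 -0.079  0.07 ]
scene black [ 38 392  30  16  66] [ 51.7 396.1] [ 0.647 -0.584  0.07 ]
scene black [ 46 438  23  25  66] [ 57.1 452.5] [ 0.755 -0.574  0.07 ]
scene black [ 42 463   7  17  44] [ 45.5 471.5] [ 0.781 -0.594  0.07 ]
```

View pics/t1.png

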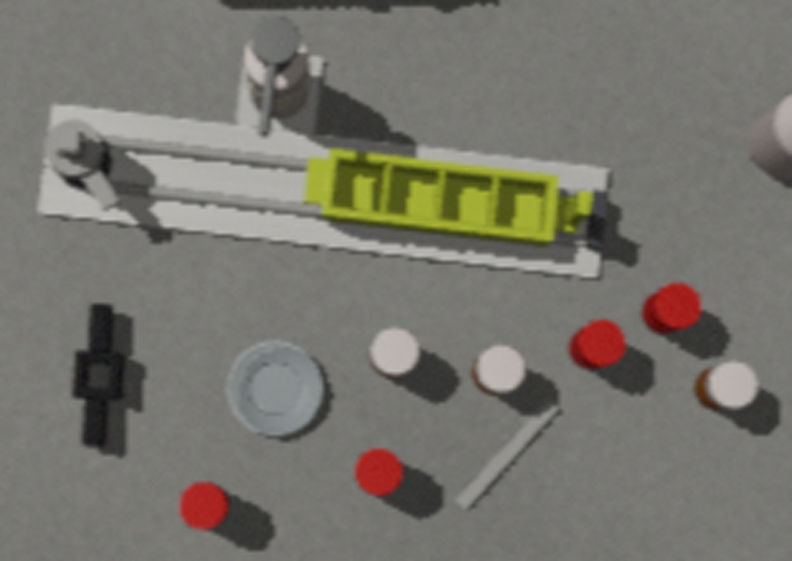

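View pics/s1.png

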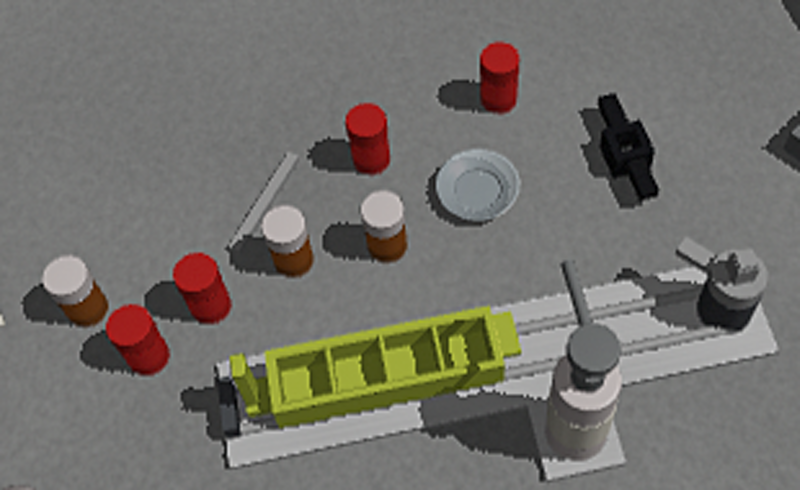

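Run:
```python
from h import *
f=grab('top')
def t(u,v,z): return onz(f,220+u/3.3,160+v/3.3,z).round(4)
# rack outer top corners
for p in [(330,150),(325,213),(557,174),(553,240)]: print('rack',t(*p,.056))
print('spindle',t(75,140,.108),'nozzle tip',t(264,130,.18),'pump',t(274,40,.192))
print('handle',t(99,375,.032),t(101,305,.029),t(94,446,.029))
print('rail',t(40,212,.01),t(600,276,.01), t(53,105,.01),t(608,170,.01))
print('bottle',t(800,120,.15),'dish',t(277,388,.016))
print(R.from_rotvec(r.get_obs()['orientation']).as_matrix().round(3))
```

```text
rack [0.6252 0.0297 0.056 ]
rack [0.5701 0.0327 0.056 ]
rack [ 0.6094 -0.1668  0.056 ]
rack [ 0.5517 -0.1639  0.056 ]
spindle [0.6183 0.2426 0.108 ] nozzle tip [0.6167 0.0832 0.18  ] pump [0.6869 0.077  0.192 ]
handle [0.4274 0.2241 0.032 ] [0.4883 0.2252 0.029 ] [0.3664 0.2262 0.029 ]
rail [0.5714 0.2848 0.01  ] [ 0.527 -0.212  0.01 ] [0.6681 0.2775 0.01  ] [ 0.6223 -0.2187  0.01  ]
bottle [ 0.6425 -0.3514  0.15  ] dish [0.4208 0.0705 0.016 ]
[[ 0.969 -0.     0.245]
 [-0.245 -0.001  0.969]
 [ 0.    -1.    -0.001]]
```

Emit:
send_rows(rows="0.01 -0.02 0.02 0 0 -0.06; 0.02 -0.039 0.02 0 0 -0.083;0.02 -0.039 0.02 0 0 -0.083;0.02 -0.039 0.02 0 0 -0.083;0.02 -0.039 0.01 0 0 -0.083;0.02 -0.039 0.01 0 0 -0.083;0.02 -0.039 0.01 0 0 -0.083;0.02 -0.039 0.01 0 0 -0.083;0.02 -0.039 0 0 0 -0.083;0.02 -0.039 0 0 0 -0.083;0.02 -0.039 0 0 0 -0.083;0.02 -0.039 0 0 0 -0.083;0.02 -0.039 0 0 0 -0.083;0.02 -0.039 0 0 0 -0.083;0.02 -0.039 0 0 0 -0.083;0.02 -0.039 0 0 0 -0.083;0.02 -0.039 0 0 0 -0.083;0.01 -0.02 0 0 0 -0.03;0 0 0 0 0 0;0 0 0 0 0 0")

```text
clock: 2.3
tcp_pos: [0.5054, -0.0094, 0.3512]
orientation: [-1.163, 1.279, -1.279]
contact_force: [-0.1, 0.4, 0.4]
grip_width: 0.0854
```

Run:
```python
from h import *
f=grab('wrist','w1.png');o=r.get_obs()
print(o['clock'],o['tcp_pos'],R.from_rotvec(o['orientation']).as_matrix().round(3),f['position'],o['joints'])
grab('top','t2.png')
```

```text
2.35 [ 0.50521322 -0.00854042  0.35111627] [[-0.093 -0.001  0.996]
 [-0.996  0.    -0.093]
 [-0.    -1.    -0.001]] [0.51184676 0.06241704 0.49414281] [-0.74944223  0.08920588  0.70428934  1.8272264  -0.06140825  1.24738223
 -0.12100301]
```

View pics/w1.png

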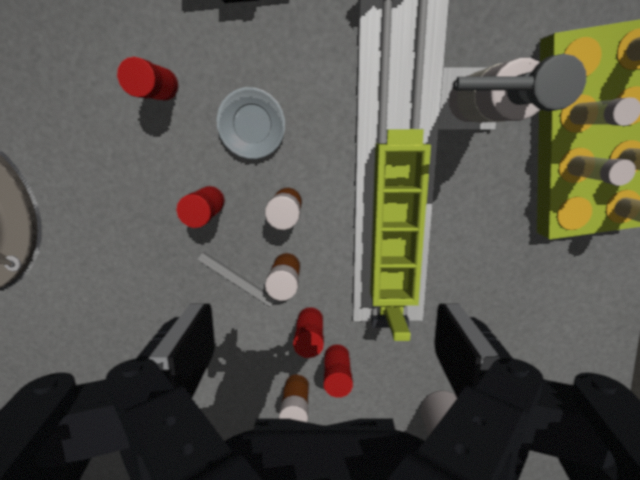

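View pics/t2.png

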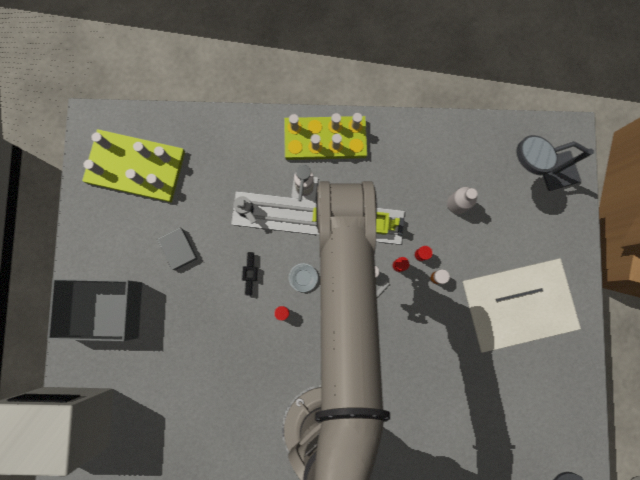

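Run:
```python
from h import *
f=grab('wrist')
p=f['pixels'][120:350,360:450]
cv2.imwrite('pics/w1c.png',cv2.cvtColor(cv2.resize(p,None,fx=2.6*1,fy=2.6,interpolation=cv2.INTER_CUBIC),cv2.COLOR_RGB2BGR))
hsv=cv2.cvtColor(f['pixels'],cv2.COLOR_RGB2HSV)
m=cv2.inRange(hsv,(28,120,125),(40,255,255)); m[:, :365]=0;m[:,440:]=0
cv2.imwrite('pics/m1.png',cv2.resize(m[120:350,360:450],None,fx=2.6,fy=2.6))
cs,h=cv2.findContours(m,cv2.RETR_CCOMP,cv2.CHAIN_APPROX_NONE)
for c,hh in zip(cs,h[0]):
    a=cv2.contourArea(c)
    if a>100:
        x,y,w,hgt=cv2.boundingRect(c);q=cv2.minAreaRect(c);print(a,hh[3],(x,y,w,hgt),q,onz(f,*q[0],.056).round(4))
m=cv2.inRange(hsv,(0,0,150),(179,60,255))
k,_,st,c=cv2.connectedComponentsWithStats(m)
for i in range(1,k):
    if 300<st[i,4]<1500: print(st[i],c[i],onz(f,*c[i],.07).round(4))
```

```text
116.5 -1 (394, 333, 16, 9) ((401.5, 337.0), (8.0, 15.0), 90.0) [ 0.5883 -0.2108  0.056 ]
6698.0 -1 (373, 131, 58, 184) ((401.7340087890625, 222.14935302734375), (51.199058532714844, 183.61318969726562), 2.2906100749969482) [ 0.5937 -0.055   0.056 ]
723.5 1 (379, 268, 38, 33) ((397.5, 284.0), (37.0, 32.0), 0.0) [ 0.5858 -0.1348  0.056 ]
850.0 1 (381, 231, 39, 35) ((400.0, 248.0), (38.0, 34.0), 0.0) [ 0.5905 -0.0874  0.056 ]
887.5 1 (382, 193, 40, 37) ((401.70245361328125, 210.52197265625), (38.41874694824219, 36.16984176635742), 1.7899105548858643) [ 0.5941 -0.0408  0.056 ]
[498  60  41  19 492] [517.97154472  69.10772358] [0.716  0.1012 0.07  ]
[614 100  26  27 535] [626.99065421 113.2635514 ] [0.8342 0.0468 0.07  ]
[610 162  25  25 473] [621.94080338 174.3615222 ] [ 0.8376 -0.0185  0.07  ]
[266 197  33  33 855] [282.22339181 212.92631579] [ 0.4545 -0.0278  0.07  ]
[407 206  25 115 688] [421.84447674 271.36773256] [ 0.6132 -0.1146  0.07  ]
[266 271  31  30 721] [281.23023578 285.64216366] [ 0.4421 -0.1177  0.07  ]
```

View pics/w1c.png

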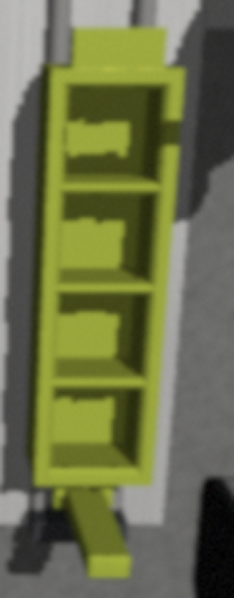

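View pics/m1.png

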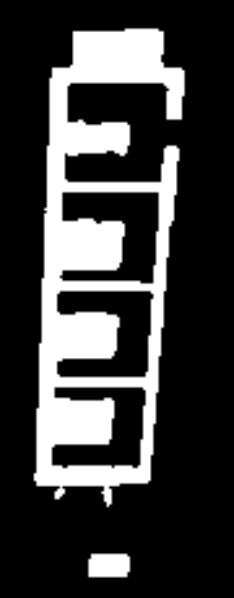

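Emit:
send_rows(rows="-0.017 -0.006 -0.02 0 0 0;-0.017 -0.007 -0.04 0 0 0;-0.017 -0.0067 -0.04 0 0 0;0 0 -0.04 0 0 0;0 0 -0.04 0 0 0;0 0 -0.04 0 0 0;0 0 -0.04 0 0 0;0 0 -0.02 0 0 0;0 0 -0.02 0 0 0;0 0 -0.01 0 0 0;0 0 -0.001 0 0 0;0 0 0 0 0 0;0 0 0 0 0 0")

```text
clock: 3.75
tcp_pos: [0.4553, -0.029, 0.0412]
orientation: [-1.161, 1.278, -1.279]
contact_force: [-0.5, -0.1, 0.1]
grip_width: 0.0852
```

Run:
```python
from h import *
f=grab('wrist','w2.png');o=r.get_obs()
print(o['clock'],o['tcp_pos'],o['contact_force'])
```

```text
3.8 [ 0.45533588 -0.02904691  0.04122076] [-0.01701114 -0.02835763 -0.32402651]
```

View pics/w2.png

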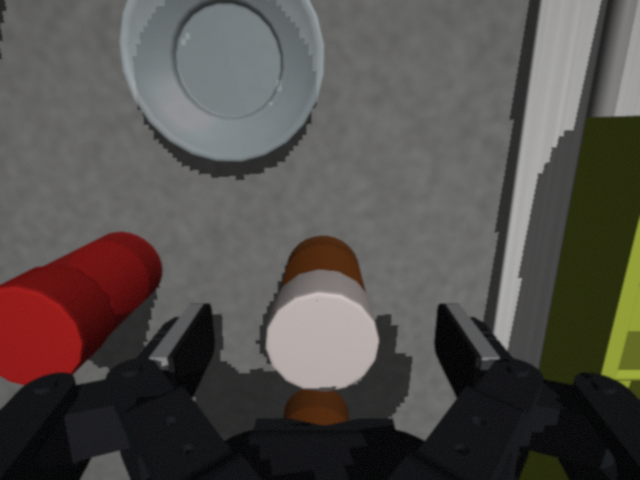

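```bash
cat >> h.py <<'E'
def cap(f,z,box=(200,280,450,420)):
    # white cap top: circle by edge of bright top face
    im=cv2.cvtColor(f['pixels'],cv2.COLOR_RGB2HSV)
    m=cv2.inRange(im,(0,0,180),(179,60,255));x0,y0,x1,y1=box
    mm=np.zeros_like(m);mm[y0:y1,x0:x1]=m[y0:y1,x0:x1]
    k,_,st,c=cv2.connectedComponentsWithStats(mm);i=1+np.argmax(st[1:,4])
    return st[i],c[i],onz(f,*c[i],z).round(4)
E
python3 - <<'E'
from h import *
f=grab('wrist');print(cap(f,.07), r.get_obs()['tcp_pos'])
E
```

```text
(array([ 270,  293,  107,   90, 7100], dtype=int32), array([323.28070423, 335.77394366]), array([ 0.4549, -0.0259,  0.07  ])) [ 0.45525388 -0.02908894  0.04116113]
```

Emit:
send_rows(rows="0 0 0 0 0 0;0 0 0 0 0 0;0 0 0 0 0 0;0 0 0 0 0 0;0 0 0 0 0 0;0 0 0 0 0 0;0 0 0 0 0 0;0 0 0 0 0 0", grip=0.03, grip_force=30)

```text
clock: 4.65
tcp_pos: [0.4547, -0.0293, 0.0406]
orientation: [-1.162, 1.279, -1.279]
contact_force: [-1.9, 0.2, 5.1]
grip_width: 0.039
```

Run:
```python
from h import *
f=grab('wrist','w3.png');print(cap(f,.07), r.get_obs()['tcp_pos'])
```

```text
(array([ 270,  292,  106,   95, 7005], dtype=int32), array([319.55146324, 335.87380443]), array([ 0.4531, -0.0256,  0.07  ])) [ 0.4546474  -0.02928429  0.04056325]
```

View pics/w3.png

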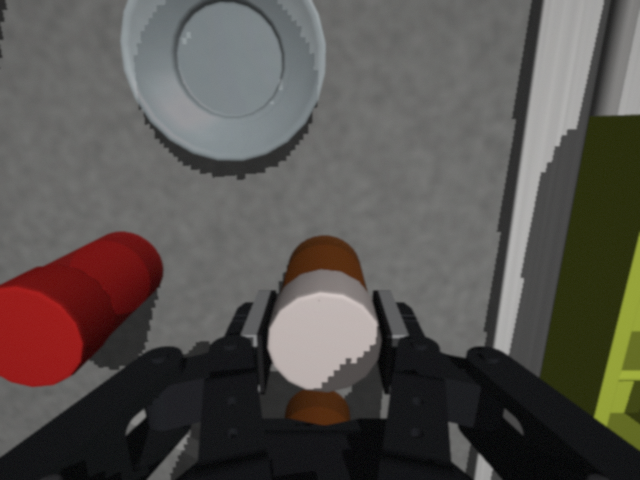

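Run:
```python
from h import *
f=grab('wrist'); 
f['position']=np.array([0.51184676,0.06241704,0.49414281]); 
# orientation from w1: same as now up to small change
for (u,v) in [(112,187),(104,286),(97,382),(117,83),(93,466)]:
    print(onz(f,360+u/2.6-.3,120+v/2.6-.3,.056).round(4))
print(f['orientation'])
```

```text
[ 0.5965 -0.0199  0.056 ]
[ 0.5912 -0.0657  0.056 ]
[ 0.5862 -0.1129  0.056 ]
[0.6002 0.0256 0.056 ]
[ 0.5826 -0.1567  0.056 ]
[-0.29099101  0.01365702 -0.09322772]
```

Emit:
send_rows(rows="0 0 0.01 0 0 0;0 0 0.03 0 0 0;0 0 0.04 0 0 0;0.02 0 0.02 0 0 0;0.03 -0.004 0 0 0 0;0.03 -0.004 0 0 0 0;0.03 -0.004 0 0 0 0;0.02 -0.002 0 0 0 0;0.0086 0 0 0 0 0;0 0 0 0 0 0;0 0 0 0 0 0;0 0 0 0 0 0")

```text
clock: 5.95
tcp_pos: [0.5918, -0.0432, 0.1403]
orientation: [-1.163, 1.28, -1.278]
contact_force: [-0.1, 0.5, -2.1]
grip_width: 0.039
```

Run:
```python
from h import *
f=grab('wrist','w4.png');o=r.get_obs();print(cap(f,.173), o['tcp_pos'],o['contact_force'],o['grip_width'])
```

```text
(array([ 271,  293,  105,   94, 6730], dtype=int32), array([320.12719168, 334.74071322]), array([ 0.5908, -0.0372,  0.173 ])) [ 0.59203657 -0.04314058  0.1403596 ] [-0.83893093 -0.22229342 -1.92565146] 0.03908123210251084
```

View pics/w4.png

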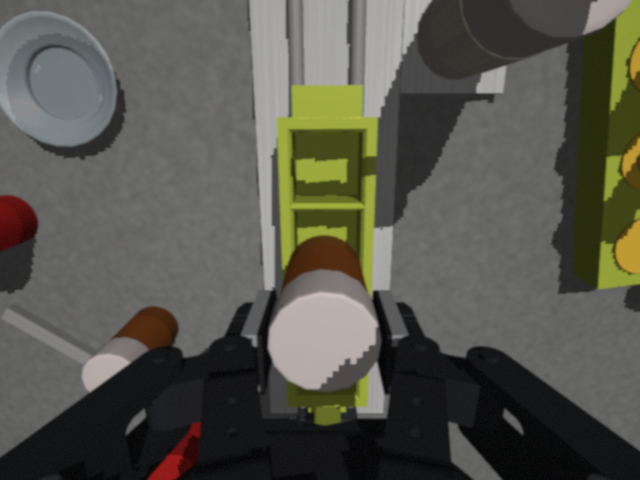

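Run:
```python
from h import *
f=grab('wrist')
p=f['pixels'][80:440,250:420]
cv2.imwrite('pics/w4c.png',cv2.cvtColor(cv2.resize(p[:170],None,fx=4,fy=3.5,interpolation=cv2.INTER_CUBIC),cv2.COLOR_RGB2BGR))
hsv=cv2.cvtColor(f['pixels'],cv2.COLOR_RGB2HSV)
m=cv2.inRange(hsv,(28,120,125),(40,255,255))
for row in (125,130,150,205,206): 
    xs=np.where(m[row,250:420])[0]+250; print(row,[ (a[0],a[-1]) for a in np.split(xs,np.where(np.diff(xs)>1)[0]+1)])
for col in (355,358,300):
    ys=np.where(m[80:260,col])[0]+80; print(col,[ (a[0],a[-1]) for a in np.split(ys,np.where(np.diff(ys)>1)[0]+1)])
```

```text
125 [(np.int64(278), np.int64(376))]
130 [(np.int64(278), np.int64(288)), (np.int64(366), np.int64(376))]
150 [(np.int64(277), np.int64(290)), (np.int64(365), np.int64(375))]
205 [(np.int64(279), np.int64(373))]
206 [(np.int64(279), np.int64(373))]
355 [(np.int64(86), np.int64(128)), (np.int64(202), np.int64(208))]
358 [(np.int64(86), np.int64(128)), (np.int64(203), np.int64(208))]
300 [(np.int64(86), np.int64(128)), (np.int64(160), np.int64(179)), (np.int64(203), np.int64(208)), (np.int64(228), np.int64(242))]
```

View pics/w4c.png

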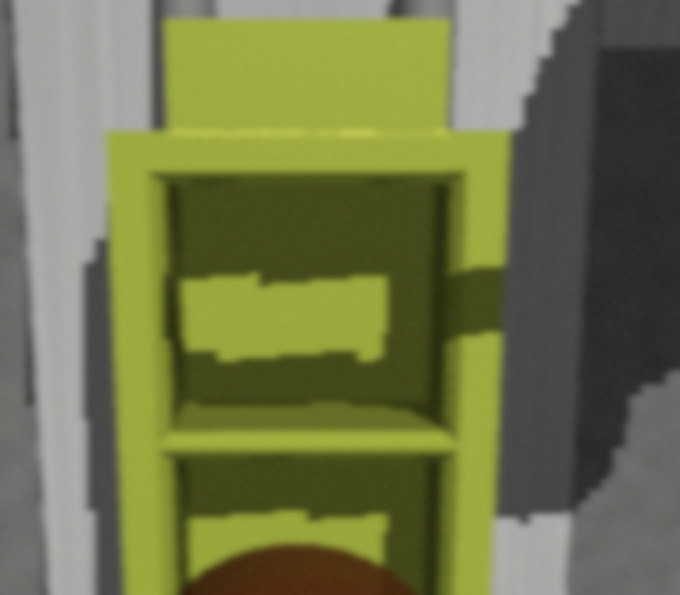

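Run:
```python
from h import *
f=grab('wrist')
for u,v in [(327.3,125),(326.2,205.5),(278,125),(376.5,125),(278.5,205.5),(373.8,205.5),(327.3,129)]: print(u,v,onz(f,u,v,.056).round(4))
d=np.array([.091,.996]); D=onz(f,326.2,205.5,.056)[:2]
for k,s in((2,-.0235),(1,-.0705),(0,-.1175)): print(k,(D+d*s).round(4))
print(cap(f,.172),onz(f,323,338,.172), proj(f,(.5927,-.0415,.172)))
```

```text
327.3 125 [0.6005 0.0288 0.056 ]
326.2 205.5 [ 0.5955 -0.0182  0.056 ]
278 125 [0.5722 0.0315 0.056 ]
376.5 125 [0.6288 0.0262 0.056 ]
278.5 205.5 [ 0.5664 -0.0154  0.056 ]
373.8 205.5 [ 0.6246 -0.0209  0.056 ]
327.3 129 [0.6003 0.0266 0.056 ]
2 [ 0.5934 -0.0416]
1 [ 0.5891 -0.0884]
0 [ 0.5848 -0.1352]
(array([ 272,  293,  104,   94, 6701], dtype=int32), array([320.01581853, 334.80226832]), array([ 0.5911, -0.0378,  0.172 ])) [ 0.59193993 -0.03909606  0.172     ] [325.92451202 344.09044978]
```

Run:
```python
from h import *
f=grab('wrist')
cv2.imwrite('pics/w4d.png',cv2.cvtColor(cv2.resize(f['pixels'][250:410,240:400],None,fx=3.6,fy=3.6,interpolation=cv2.INTER_CUBIC),cv2.COLOR_RGB2BGR))
for u,v in [(323,391),(323,298),(323,293),(269,342),(378,342)]: print(u,v,onz(f,u,v,.172).round(4))
```

```text
323 391 [ 0.5902 -0.0601  0.172 ]
323 298 [ 0.5935 -0.0245  0.172 ]
323 293 [ 0.5937 -0.0228  0.172 ]
269 342 [ 0.5739 -0.0389  0.172 ]
378 342 [ 0.6104 -0.0424  0.172 ]
```

View pics/w4d.png

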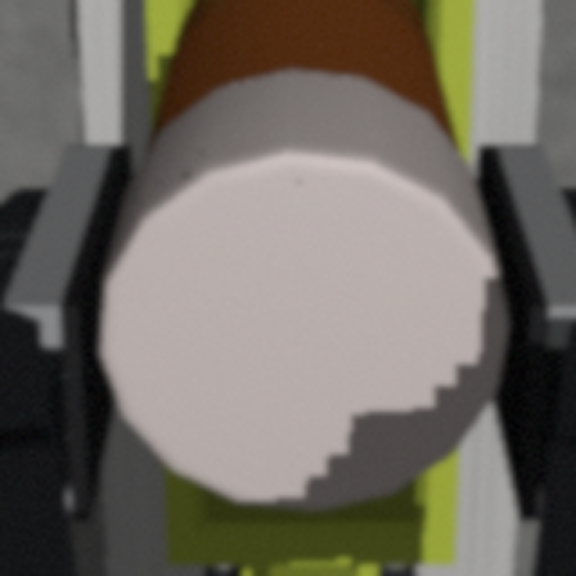

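Emit:
send_rows(rows="0.0014 0 0 0 0 0;0 0 -0.02 0 0 0;0 0 -0.015 0 0 0;0 0 -0.01 0 0 0;0 0 -0.01 0 0 0;0 0 -0.01 0 0 0;0 0 -0.008 0 0 0;0 0 0 0 0 0;0 0 0 0 0 0")

```text
clock: 7.05
tcp_pos: [0.5947, -0.0434, 0.0674]
orientation: [-1.163, 1.279, -1.279]
contact_force: [0.3, -0.6, -1.5]
grip_width: 0.0391
```

Emit:
send_rows(rows="-0.001 0 -0.001 0 0 0;0 0 -0.001 0 0 0;0 0 -0.0015 0 0 0;0 0 0 0 0 0;0 0 0 0 0 0")

```text
clock: 7.55
tcp_pos: [0.5938, -0.0433, 0.0646]
orientation: [-1.162, 1.279, -1.279]
contact_force: [-2.1, 0.4, 5.1]
grip_width: 0.0395
```

Emit:
send_rows(rows="0 0 0 0 0 0;0 0 0 0 0 0;0 0 0 0 0 0;0 0 0 0 0 0;0 0 0.02 0 0 0;0 0 0.04 0 0 0;0 0 0.04 0 0 0;0 0 0.03 0 0 0;0 0 0 0 0 0;0 0 0 0 0 0", grip=0.085)

```text
clock: 8.55
tcp_pos: [0.5937, -0.0431, 0.1941]
orientation: [-1.162, 1.278, -1.279]
contact_force: [-0.4, 0.1, -0.6]
grip_width: 0.085
```

Run:
```python
from h import *
f=grab('wrist','w5.png');o=r.get_obs();print(o['tcp_pos'],o['contact_force'])
g=grab('scene','s5.png')
for F,b in((f,(150,200,450,450)),(g,(200,270,370,310))): 
    try: print(cap(F,.094,b))
    except Exception as e: print(e)
for b in((230,230,275,260),(160,250,190,280)): print(cap(g,.07,b))
```

```text
[ 0.59301823 -0.04297723  0.19308316] [-0.160087    0.0932581  -0.54713493]
(array([ 298,  210,   54,   45, 1657], dtype=int32), array([325.4001207 , 230.49849125]), array([ 0.5948, -0.0383,  0.094 ]))
(array([300, 285,  17,  13, 139], dtype=int32), array([307.94964029, 291.94964029]), array([ 0.5989, -0.0453,  0.094 ]))
(array([252, 240,  16,  14, 178], dtype=int32), array([259.41573034, 246.60674157]), array([ 0.4415, -0.1195,  0.07  ]))Traceback (most recent call last):
  File "<stdin>", line 7, in <module>
  File "h.py", line 24, in cap
    k,_,st,c=cv2.connectedComponentsWithStats(mm);i=1+np.argmax(st[1:,4])
                                                      ~~~~~~~~~^^^^^^^^^^
    return _wrapfunc(a, 'argmax', axis=axis, out=out, **kwds)
    return bound(*args, **kwds)
ValueError: attempt to get argmax of an empty sequence
```

View pics/w5.png

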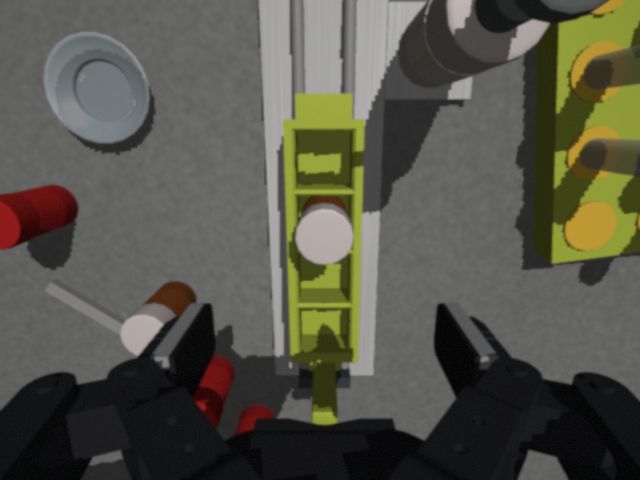

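View pics/s5.png

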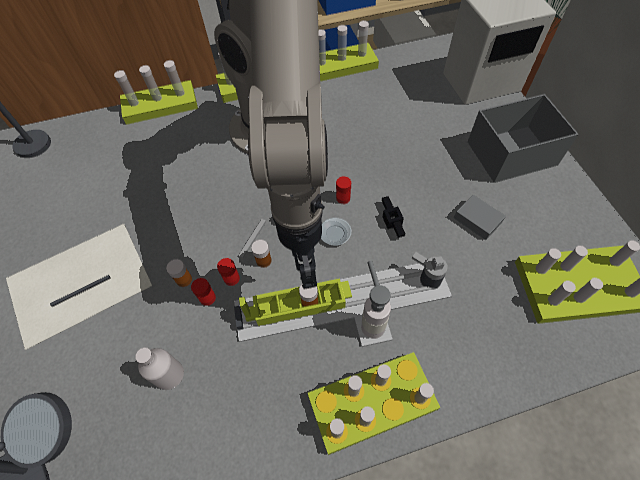

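Emit:
send_rows(rows="-0.03 -0.015 0 0 0 0;-0.04 -0.02 0 0 0 0;-0.04 -0.02 0 0 0 0;-0.03 -0.015 0 0 0 0;-0.0115 -0.005 -0.02 0 0 0;0 0 -0.04 0 0 0;0 0 -0.04 0 0 0;0 0 -0.025 0 0 0;0 0 -0.015 0 0 0;0 0 -0.01 0 0 0;0 0 -0.001 0 0 0;0 0 0 0 0 0;0 0 0 0 0 0")

```text
clock: 9.95
tcp_pos: [0.4426, -0.1184, 0.0434]
orientation: [-1.162, 1.278, -1.279]
contact_force: [-0.6, 0.2, 0.5]
grip_width: 0.0853
```

Run:
```python
from h import *
f=grab('wrist','w6.png');o=r.get_obs();print(o['tcp_pos'],o['contact_force']);print(cap(f,.07))
```

```text
[ 0.4426557  -0.11834993  0.04350878] [-0.84230753  0.1213942  -0.99740668]
(array([ 271,  292,  105,   88, 6789], dtype=int32), array([324.16025924, 333.72499632]), array([ 0.4425, -0.1157,  0.07  ]))
```

View pics/w6.png

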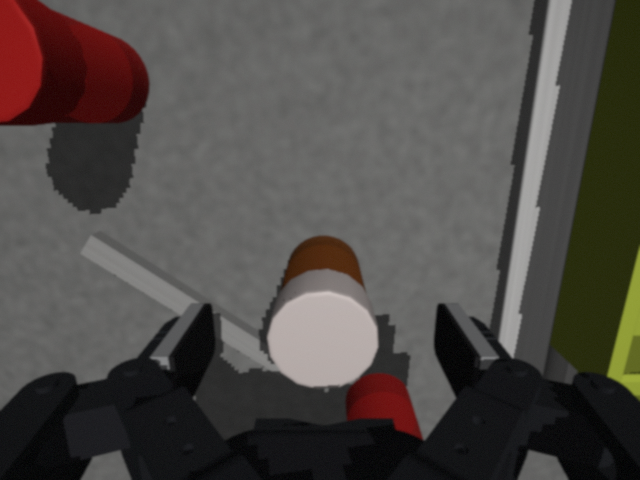

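Emit:
send_rows(rows="0 0 -0.0025 0 0 0;0 0 0 0 0 0;0 0 0 0 0 0;0 0 0 0 0 0;0 0 0 0 0 0;0 0 0 0 0 0;0 0 0 0 0 0;0 0 0.01 0 0 0;0 0 0.03 0 0 0;0 0 0.04 0 0 0;0.02 0.004 0.02 0 0 0;0.03 0.006 0 0 0 0;0.04 0.008 0 0 0 0;0.03 0.006 0 0 0 0;0.02 0.0046 0 0 0 0;0.0065 0 0 0 0 0;0 0 0 0 0 0;0 0 0 0 0 0;0 0 0 0 0 0", grip=0.03)

```text
clock: 11.9
tcp_pos: [0.5872, -0.0903, 0.1404]
orientation: [-1.163, 1.281, -1.279]
contact_force: [-1.1, -0.2, -2.1]
grip_width: 0.0391
```

```bash
cat >> h.py <<'E'
def face(f,z):
    # top face ellipse of held cap: bright rows near col 323
    g=cv2.cvtColor(f['pixels'],cv2.COLOR_RGB2GRAY).astype(int)
    hsv=cv2.cvtColor(f['pixels'],cv2.COLOR_RGB2HSV)
    return [(int(v),g[v,310:330].mean().round(0)) for v in range(284,300,1)],[(int(v),hsv[v,300:315].mean(0).round(0)[1:]) for v in range(384,396)]
E
python3 - <<'E'
from h import *
f=grab('wrist','w7.png');o=r.get_obs();print(o['tcp_pos'],o['contact_force'],o['grip_width'])
print(face(f,.17)); print(cap(f,.17))
for v in (292,391): print(onz(f,323,v,.17))
E
```

```text
[ 0.58737459 -0.09018041  0.14042598] [ 1.19821274  0.40912283 -1.28927852] 0.03898882335570122
([(284, np.float64(113.0)), (285, np.float64(113.0)), (286, np.float64(114.0)), (287, np.float64(114.0)), (288, np.float64(114.0)), (289, np.float64(114.0)), (290, np.float64(115.0)), (291, np.float64(116.0)), (292, np.float64(118.0)), (293, np.float64(122.0)), (294, np.float64(131.0)), (295, np.float64(147.0)), (296, np.float64(167.0)), (297, np.float64(182.0)), (298, np.float64(186.0)), (299, np.float64(183.0))], [(384, array([ 17., 174.])), (385, array([ 17., 174.])), (386, array([ 18., 173.])), (387, array([ 17., 171.])), (388, array([ 17., 166.])), (389, array([ 17., 147.])), (390, array([ 17., 107.])), (391, array([15., 69.])), (392, array([11., 53.])), (393, array([16., 51.])), (394, array([21., 52.])), (395, array([25., 58.]))])
(array([283, 296,  93,  36, 967], dtype=int32), array([332.41158221, 307.65977249]), array([ 0.5909, -0.0764,  0.17  ]))
[ 0.58835842 -0.07046676  0.17      ]
[ 0.58466608 -0.10881973  0.17      ]
```

View pics/w7.png

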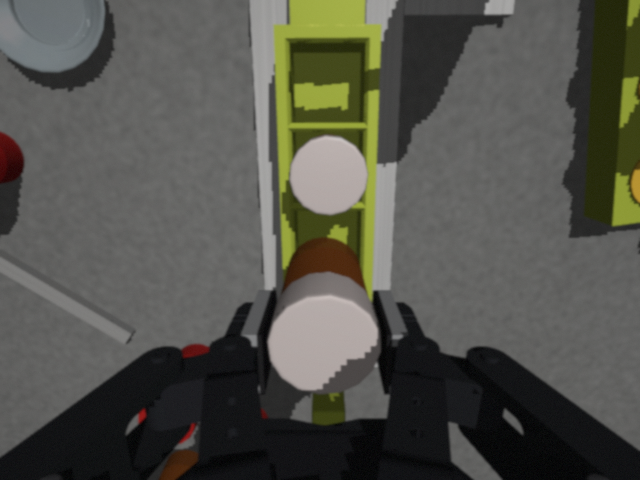

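Run:
```python
from h import *
f=grab('wrist')
hsv=cv2.cvtColor(f['pixels'],cv2.COLOR_RGB2HSV)
m=cv2.inRange(hsv,(28,120,125),(40,255,255))
for col in (358,362,296):
    ys=np.where(m[20:260,col])[0]+20; print(col,[ (a[0],a[-1]) for a in np.split(ys,np.where(np.diff(ys)>1)[0]+1)])
for row in (126,206,240): 
    xs=np.where(m[row,250:420])[0]+250; print(row,[ (a[0],a[-1]) for a in np.split(xs,np.where(np.diff(xs)>1)[0]+1)])
for u,v in [(328,125.5),(326.5,206),(276,126),(379,126)]: print(onz(f,u,v,.056).round(4))
```

```text
358 [(np.int64(20), np.int64(37)), (np.int64(123), np.int64(128)), (np.int64(202), np.int64(207))]
362 [(np.int64(20), np.int64(37)), (np.int64(123), np.int64(127)), (np.int64(203), np.int64(208))]
296 [(np.int64(20), np.int64(38)), (np.int64(85), np.int64(106)), (np.int64(123), np.int64(128))]
126 [(np.int64(277), np.int64(377))]
206 [(np.int64(280), np.int64(280)), (np.int64(353), np.int64(373))]
240 [(np.int64(281), np.int64(293)), (np.int64(340), np.int64(346)), (np.int64(363), np.int64(372))]
[ 0.5961 -0.0186  0.056 ]
[ 0.5908 -0.0656  0.056 ]
[ 0.5661 -0.016   0.056 ]
[ 0.6254 -0.0216  0.056 ]
```

Emit:
send_rows(rows="0.0006 0.0012 0 0 0 0;0 0 -0.02 0 0 0;0 0 -0.015 0 0 0;0 0 -0.01 0 0 0;0 0 -0.01 0 0 0;0 0 -0.01 0 0 0;0 0 -0.008 0 0 0;0 0 0 0 0 0;0 0 0 0 0 0")

```text
clock: 12.9
tcp_pos: [0.5893, -0.0886, 0.0673]
orientation: [-1.163, 1.279, -1.279]
contact_force: [0.4, 0.2, -0.6]
grip_width: 0.0392
```

Emit:
send_rows(rows="0 0 -0.001 0 0 0;0 0 -0.001 0 0 0;0 0 -0.0015 0 0 0;0 0 0 0 0 0;0 0 0 0 0 0")

```text
clock: 13.4
tcp_pos: [0.5895, -0.0885, 0.0646]
orientation: [-1.162, 1.278, -1.279]
contact_force: [-1.8, 0.5, 5.1]
grip_width: 0.0393
```

Emit:
send_rows(rows="0 0 0 0 0 0;0 0 0 0 0 0;0 0 0 0 0 0;0 0 0 0 0 0;0 0 0.02 0 0 0;0 0 0.04 0 0 0;0 0 0.04 0 0 0;0 0 0.03 0 0 0;-0.02 -0.03 0 0 0 0;-0.025 -0.036 0 0 0 0;-0.025 -0.036 0 0 0 0;-0.025 -0.036 0 0 0 0;-0.025 -0.036 0 0 0 0;-0.02 -0.03 0 0 0 0;-0.015 -0.02 0 0 0 0;0 0 0 0 0 0;0 0 0 0 0 0", grip=0.085)

```text
clock: 15.1
tcp_pos: [0.4339, -0.3127, 0.1938]
orientation: [-1.162, 1.28, -1.28]
contact_force: [-0.2, -0.1, 0.3]
grip_width: 0.0851
```

Run:
```python
from h import *
f=grab('wrist','w8.png');o=r.get_obs();print(o['tcp_pos'],o['contact_force']);print(cap(f,.07,(200,150,450,420)))
grab('scene','s8.png')
```

```text
[ 0.43461057 -0.31188179  0.19371286] [-0.18469285 -0.05354166 -0.15966685]
(array([ 216,  291,  156,  129, 7086], dtype=int32), array([303.2315834 , 352.59215354]), array([ 0.4068, -0.4151,  0.07  ]))
```

View pics/w8.png

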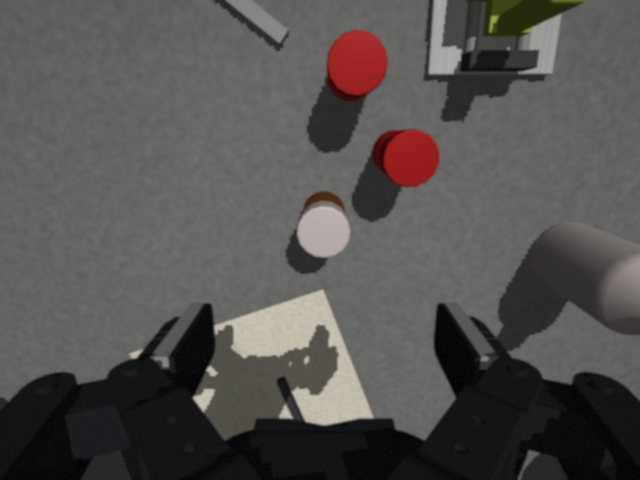

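View pics/s8.png

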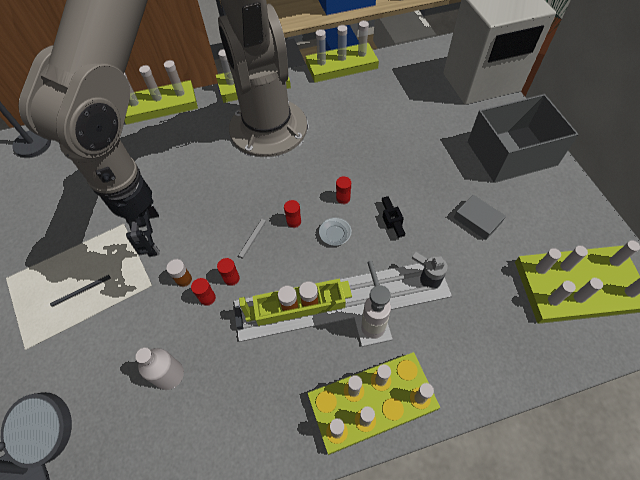

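Two jars are seated; jar C is at pixel (323,231) in the wrist view.

Run:
```python
from h import *
f=grab('wrist');print(onz(f,323.5,231,.07),cap(f,.07,(290,190,360,262)),r.get_obs()['tcp_pos'])
```

```text
[ 0.4340085 -0.3133715  0.07     ] (array([ 299,  209,   48,   45, 1432], dtype=int32), array([323.50139665, 228.43924581]), array([ 0.4342, -0.3114,  0.07  ])) [ 0.43507771 -0.31132034  0.19364079]
```

Emit:
send_rows(rows="-0.001 -0.002 -0.02 0 0 0;0 0 -0.04 0 0 0;0 0 -0.04 0 0 0;0 0 -0.025 0 0 0;0 0 -0.015 0 0 0;0 0 -0.01 0 0 0;0 0 -0.002 0 0 0;0 0 0 0 0 0;0 0 0 0 0 0")

```text
clock: 16.15
tcp_pos: [0.4339, -0.315, 0.0428]
orientation: [-1.162, 1.277, -1.28]
contact_force: [0.8, 0.5, 0.9]
grip_width: 0.085
```

Run:
```python
from h import *
f=grab('wrist','w9.png');o=r.get_obs();print(o['tcp_pos'],o['contact_force']);print(cap(f,.07))
```

```text
[ 0.43388975 -0.31493295  0.04284435] [-0.23475435  0.32496705  0.88717333]
(array([ 269,  292,  108,   95, 8059], dtype=int32), array([322.12284403, 339.77242834]), array([ 0.4329, -0.3143,  0.07  ]))
```

View pics/w9.png

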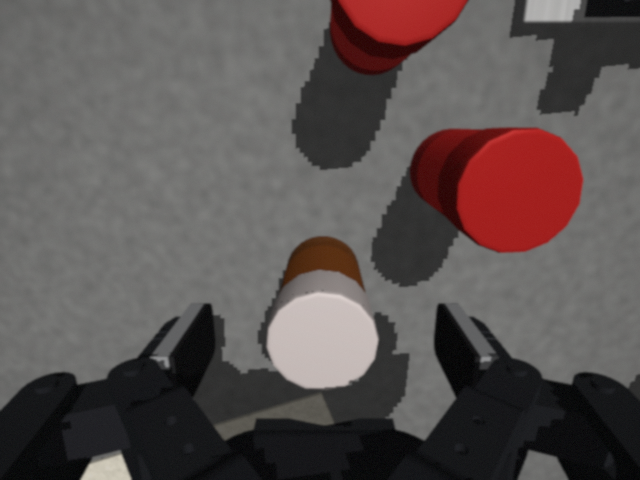

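Emit:
send_rows(rows="0 0 -0.0022 0 0 0;0 0 0 0 0 0;0 0 0 0 0 0;0 0 0 0 0 0;0 0 0 0 0 0;0 0 0 0 0 0;0 0 0 0 0 0;0 0 0.01 0 0 0;0 0 0.03 0 0 0;0 0 0.04 0 0 0;0 0 0.04 0 0 0;0.02 0.02 0.014 0 0 0;0.025 0.03 0 0 0 0;0.03 0.036 0 0 0 0;0.03 0.036 0 0 0 0;0.025 0.036 0 0 0 0;0.02 0.0213 0 0 0 0;0 0 0 0 0 0;0 0 0 0 0 0;0 0 0 0 0 0", grip=0.03)

```text
clock: 18.2
tcp_pos: [0.5821, -0.1367, 0.1738]
orientation: [-1.163, 1.28, -1.281]
contact_force: [-0.2, -0.7, 0.2]
grip_width: 0.0389
```

Run:
```python
from h import *
f=grab('wrist','w10.png');o=r.get_obs();print(o['tcp_pos'],o['contact_force'],o['grip_width'])
```

```text
[ 0.58207436 -0.13689599  0.17383359] [ 0.55295067 -0.53499435 -1.22359427] 0.03913243301846303
```

View pics/w10.png

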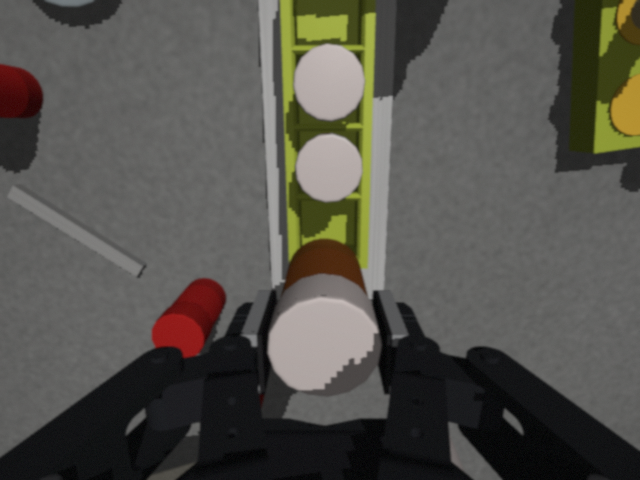

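Emit:
send_rows(rows="0.0016 0.0005 -0.02 0 0 0;0 0 -0.03 0 0 0;0 0 -0.02 0 0 0;0 0 0 0 0 0;0 0 0 0 0 0;0 0 0 0 0 0")

```text
clock: 18.85
tcp_pos: [0.5854, -0.1357, 0.1051]
orientation: [-1.161, 1.278, -1.281]
contact_force: [-0.1, -0.4, 0.2]
grip_width: 0.0393
```

Run:
```python
from h import *
f=grab('wrist','w11.png');o=r.get_obs();print(o['tcp_pos'],o['contact_force'],o['grip_width'])
hsv=cv2.cvtColor(f['pixels'],cv2.COLOR_RGB2HSV)
m=cv2.inRange(hsv,(28,120,125),(40,255,255))
for col in (358,362,366):
    ys=np.where(m[20:260,col])[0]+20; print(col,[ (a[0],a[-1]) for a in np.split(ys,np.where(np.diff(ys)>1)[0]+1)])
print(face(f,0)[0][6:],[onz(f,323,v,.133) for v in (294.5,391)])
```

```text
[ 0.5855423  -0.13544399  0.10510999] [-0.36997573  0.33534074 -1.52854151] 0.03938812645119976
358 [(np.int64(20), np.int64(22)), (np.int64(126), np.int64(131)), (np.int64(221), np.int64(224))]
362 [(np.int64(20), np.int64(23)), (np.int64(126), np.int64(131)), (np.int64(219), np.int64(224))]
366 [(np.int64(20), np.int64(23)), (np.int64(126), np.int64(131)), (np.int64(220), np.int64(226)), (np.int64(228), np.int64(259))]
[(290, np.float64(111.0)), (291, np.float64(112.0)), (292, np.float64(112.0)), (293, np.float64(113.0)), (294, np.float64(114.0)), (295, np.float64(118.0)), (296, np.float64(125.0)), (297, np.float64(142.0)), (298, np.float64(161.0)), (299, np.float64(175.0))] [array([ 0.58635729, -0.11746921,  0.133     ]), array([ 0.58270566, -0.1555001 ,  0.133     ])]
```

View pics/w11.png

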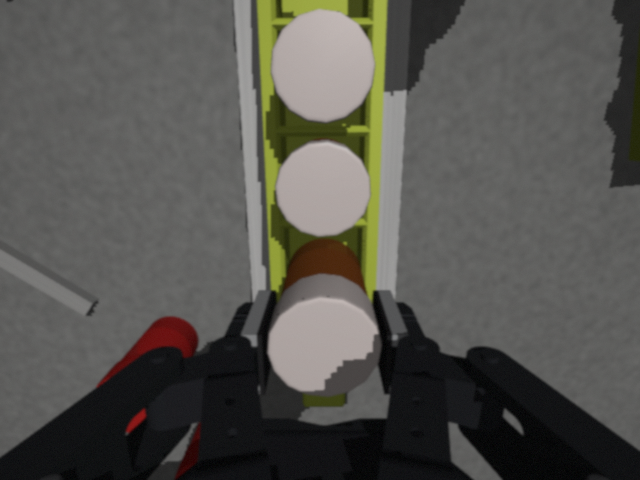

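Emit:
send_rows(rows="-0.0008 0.0012 0 0 0 0;0 0 -0.01 0 0 0;0 0 -0.01 0 0 0;0 0 -0.01 0 0 0;0 0 -0.007 0 0 0;0 0 0 0 0 0;0 0 0 0 0 0")

```text
clock: 19.6
tcp_pos: [0.5838, -0.1337, 0.0663]
orientation: [-1.163, 1.279, -1.279]
contact_force: [1.4, -1.1, -0.2]
grip_width: 0.0393
```

Emit:
send_rows(rows="0 0 -0.001 0 0 0;0 0 -0.001 0 0 0;0 0 -0.001 0 0 0;0 0 0 0 0 0;0 0 0 0 0 0")

```text
clock: 20.1
tcp_pos: [0.5841, -0.1336, 0.0639]
orientation: [-1.162, 1.279, -1.279]
contact_force: [-0.7, 1.3, 2.3]
grip_width: 0.039
```

Emit:
send_rows(rows="0 0 0 0 0 0;0 0 0 0 0 0;0 0 0 0 0 0;0 0 0 0 0 0;0 0 0.02 0 0 0;0 0 0.04 0 0 0;0 0 0.04 0 0 0;0 0 0.04 0 0 0;-0.002 -0.03 0 0 0 0;-0.003 -0.035 0 0 0 0;-0.003 -0.035 0 0 0 0;-0.002 -0.03 0 0 0 0;0 0 0 0 0 0;0 0 0 0 0 0", grip=0.085)

```text
clock: 21.5
tcp_pos: [0.5735, -0.2641, 0.2035]
orientation: [-1.162, 1.28, -1.28]
contact_force: [0.1, 0.2, -0.6]
grip_width: 0.0849
```

Run:
```python
from h import *
f=grab('wrist','w12.png');o=r.get_obs();print(o['tcp_pos'],o['contact_force'],o['grip_width'])
g=grab('scene')
cv2.imwrite('pics/s12.png',cv2.cvtColor(cv2.resize(g['pixels'][200:350,150:460],None,fx=2.58,fy=2.58,interpolation=cv2.INTER_CUBIC),cv2.COLOR_RGB2BGR))
```

```text
[ 0.57402661 -0.26281062  0.20330998] [ 0.24552783 -0.08870445 -0.73746162] 0.08513053056394508
```

View pics/w12.png

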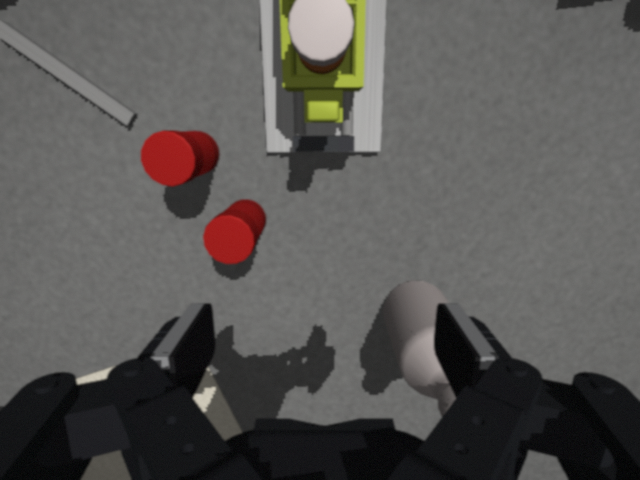

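View pics/s12.png

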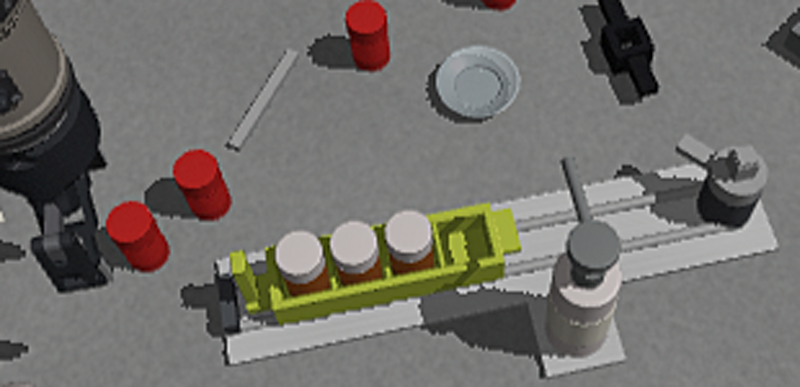

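Run:
```python
from h import *
f=grab('wrist')
for u,v,z in [(323,111,.102),(323,121,.102),(306,111,.102),(340,111,.102),(323,101,.102),(320,30,.094),(325,140,.04),(325,140,.08)]: print(u,v,onz(f,u,v,z).round(4))
```

```text
323 111 [ 0.5807 -0.1816  0.102 ]
323 121 [ 0.5801 -0.1875  0.102 ]
306 111 [ 0.5703 -0.1807  0.102 ]
340 111 [ 0.5911 -0.1826  0.102 ]
323 101 [ 0.5812 -0.1759  0.102 ]
320 30 [ 0.5832 -0.1354  0.094 ]
325 140 [ 0.5802 -0.2011  0.04  ]
325 140 [ 0.5803 -0.1997  0.08  ]
```

Emit:
send_rows(rows="0 0 0 0 0 0;0 0 -0.02 0 0 0;0 0 -0.03 0 0 0;0 0 -0.03 0 0 0;0 0 -0.03 0 0 0;0 0 -0.018 0 0 0;0 0 0 0 0 0;0 0 0 0 0 0", grip=0)

```text
clock: 22.45
tcp_pos: [0.5745, -0.2636, 0.0763]
orientation: [-1.163, 1.278, -1.279]
contact_force: [-0.0, -0.4, -0.6]
grip_width: 0.0004
```

Run:
```python
from h import *
f=grab('wrist','w13.png');o=r.get_obs();print(o['tcp_pos'],o['contact_force'],o['grip_width'])
```

```text
[ 0.57486916 -0.26397444  0.0769774 ] [-0.30666515 -0.19592682  0.65977862] 0.00025897460887705276
```

View pics/w13.png

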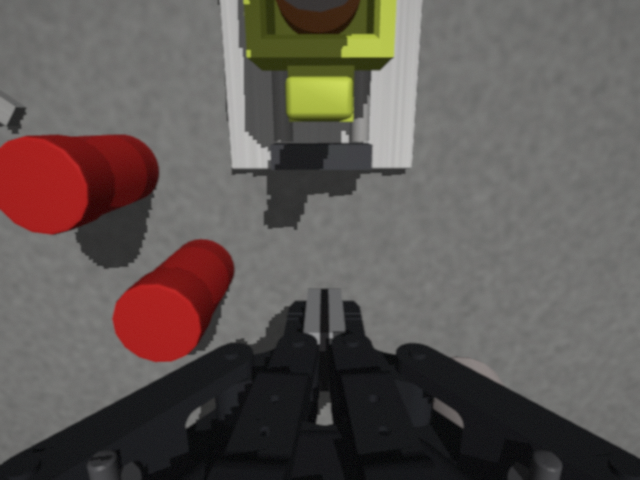

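Emit:
send_rows(rows="0.002 0.02 0 0 0 0;0.002 0.02 0 0 0 0;0.001 0.01 0 0 0 0;0.0004 0.005 0 0 0 0;0.0004 0.005 0 0 0 0;0.0009 0.01 0 0 0 0;0.0009 0.01 0 0 0 0;0.0009 0.01 0 0 0 0;0.0009 0.01 0 0 0 0;0.0009 0.01 0 0 0 0;0.0009 0.01 0 0 0 0;0.0009 0.01 0 0 0 0;0.0009 0.01 0 0 0 0;0.0009 0.01 0 0 0 0;0.0009 0.01 0 0 0 0;0 0 0 0 0 0")

```text
clock: 24.1
tcp_pos: [0.5887, -0.1003, 0.075]
orientation: [-1.164, 1.279, -1.274]
contact_force: [-0.1, -0.0, -0.0]
grip_width: -0.0
```

Run:
```python
from h import *
f=grab('wrist','w14.png');o=r.get_obs();print(o['tcp_pos'],o['contact_force'],o['grip_width'])
```

```text
[ 0.58826217 -0.10124723  0.07496998] [-0.51611153  0.13325215 -0.24864244] 0.00043130090090888164
```

View pics/w14.png

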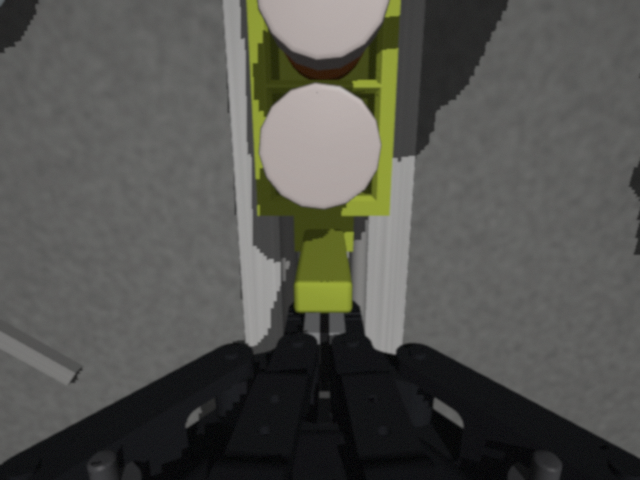

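Emit:
send_rows(rows="0.0009 0.01 0 0 0 0;0.0009 0.01 0 0 0 0;0.0009 0.01 0 0 0 0;0.0009 0.01 0 0 0 0;0.0009 0.01 0 0 0 0;0 0 0 0 0 0")

```text
clock: 24.75
tcp_pos: [0.5938, -0.0503, 0.0754]
orientation: [-1.163, 1.277, -1.275]
contact_force: [0.3, 0.8, 0.0]
grip_width: 0.0001
```

Emit:
send_rows(rows="0.0004 0.004 0 0 0 0;0.0004 0.004 0 0 0 0;0 0 0 0 0 0")

```text
clock: 25.05
tcp_pos: [0.5942, -0.0492, 0.0759]
orientation: [-1.163, 1.278, -1.285]
contact_force: [-1.1, -8.7, -1.8]
grip_width: -0.0002
```

Emit:
send_rows(rows="0.0002 0.003 0 0 0 0;0 0 0 0 0 0")

```text
clock: 25.25
tcp_pos: [0.5942, -0.0492, 0.076]
orientation: [-1.164, 1.277, -1.289]
contact_force: [0.7, -15.3, -3.2]
grip_width: -0.0001
```

Emit:
send_rows(rows="-0.001 -0.015 0 0 0 0;-0.002 -0.02 0 0 0 0;-0.002 -0.02 0.02 0 0 0;0 -0.02 0.04 0 0 0;0 0 0.04 0 0 0;0 0 0.04 0 0 0;0 0 0 0 0 0;0 0 0 0 0 0")

```text
clock: 26.05
tcp_pos: [0.59, -0.1172, 0.2166]
orientation: [-1.16, 1.277, -1.279]
contact_force: [-0.1, 0.9, -0.6]
grip_width: -0.0001
```

Run:
```python
from h import *
f=grab('wrist','w15.png');o=r.get_obs();print(o['tcp_pos'],o['contact_force'],o['grip_width'])
g=grab('scene')
cv2.imwrite('pics/s15.png',cv2.cvtColor(cv2.resize(g['pixels'][200:350,150:460],None,fx=2.58,fy=2.58,interpolation=cv2.INTER_CUBIC),cv2.COLOR_RGB2BGR))
```

```text
[ 0.58916739 -0.1169595   0.2153441 ] [ 1.21772     0.6067882  -0.57801189] 4.245082837139327e-05
```

View pics/w15.png

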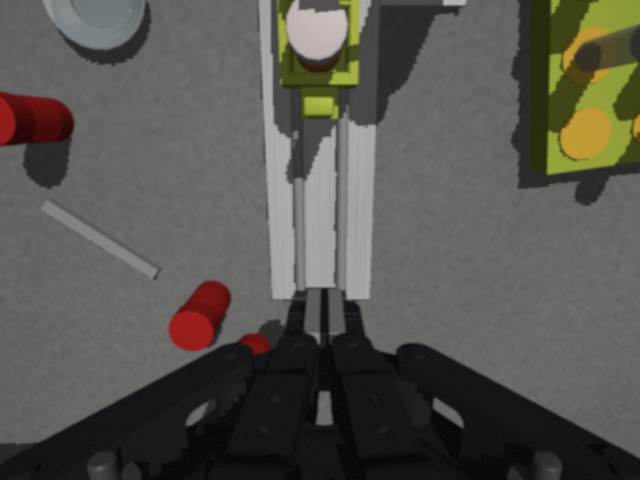

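View pics/s15.png

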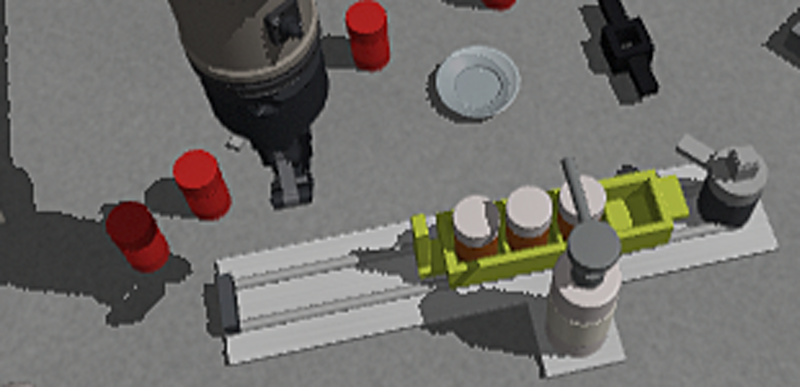

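Run:
```python
from h import *
f=grab('wrist');print(onz(f,319.5,106,.102), 'tab before .5807 -.1816')
g=grab('scene')
for u,v in [(529,208),(475,215)]: print(onz(g,150+u/2.58,200+v/2.58,.094))
```

```text
[ 0.59310124 -0.03277024  0.102     ] tab before .5807 -.1816
[0.6047207  0.05941693 0.094     ]
[0.59685901 0.01423912 0.094     ]
```

Run:
```python
from h import *
g=grab('top')
cv2.imwrite('pics/t15.png',cv2.cvtColor(cv2.resize(g['pixels'][160:260,220:420],None,fx=4,fy=4,interpolation=cv2.INTER_CUBIC),cv2.COLOR_RGB2BGR))
g=grab('scene')
cv2.imwrite('pics/s15b.png',cv2.cvtColor(cv2.resize(g['pixels'][240:330,310:460],None,fx=5.3,fy=5.3,interpolation=cv2.INTER_CUBIC),cv2.COLOR_RGB2BGR))
```

```text
(no output)
```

View pics/t15.png

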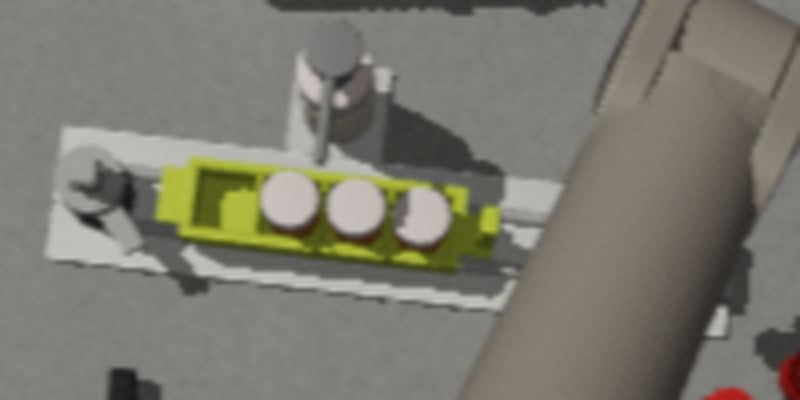

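View pics/s15b.png

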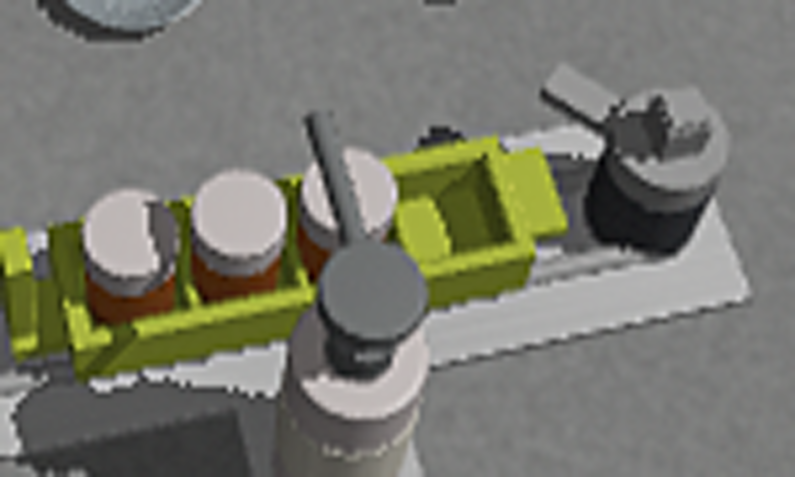

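Run:
```python
from h import *
g=grab('top')
a=cv2.imread('pics/top0.png');b=g['pixels'][:,:,::-1]
for im in (a,b):
    hsv=cv2.cvtColor(im,cv2.COLOR_BGR2HSV);m=cv2.inRange(hsv,(28,120,110),(40,255,255));m[:200]=0;m[245:]=0;m[:,:240]=0;m[:,420:]=0
    for row in (205,209,213,217):
        xs=np.where(m[row])[0]; 
        if len(xs): print(row,xs[0],onz(g,xs[0],row,.056).round(4))
    ys,xs=np.where(m);print(xs.min(),xs.max(),onz(g,xs.min(),ys[xs.argmin()],.05),onz(g,xs.max(),ys[xs.argmax()],.102))
```

```text
205 320 [0.6265 0.0297 0.056 ]
209 314 [0.6145 0.0466 0.056 ]
213 313 [0.6029 0.0491 0.056 ]
217 313 [0.5914 0.0488 0.056 ]
313 399 [0.60972794 0.04929308 0.05      ] [ 0.58441441 -0.18883265  0.102     ]
205 260 [0.622  0.2006 0.056 ]
209 260 [0.6105 0.2002 0.056 ]
213 259 [0.5989 0.2026 0.056 ]
217 264 [0.5877 0.1879 0.056 ]
259 344 [0.60567674 0.20344103 0.05      ] [ 0.60000649 -0.03668646  0.102     ]
```

Emit:
send_rows(rows="0 0 -0.04 0 0 0;0 0 -0.04 0 0 0;0 0 -0.04 0 0 0;0 0 -0.02 0 0 0;0.002 0.02 0 0 0 0;0.002 0.02 0 0 0 0;0.001 0.015 0 0 0 0;0.0005 0.005 0 0 0 0;0.0005 0.005 0 0 0 0;0.0005 0.005 0 0 0 0;0 0 0 0 0 0")

```text
clock: 27.5
tcp_pos: [0.5956, -0.0494, 0.0758]
orientation: [-1.163, 1.279, -1.282]
contact_force: [-0.2, -3.9, -0.0]
grip_width: -0.0
```

Run:
```python
from h import *
f=grab('wrist','w16.png');o=r.get_obs();print(o['tcp_pos'],o['contact_force'],o['moment'])
```

```text
[ 0.59557657 -0.04934087  0.07584692] [-0.59918925 -4.2268178  -0.77932393] [-0.78084809  0.08403582  0.01578526]
```

View pics/w16.png

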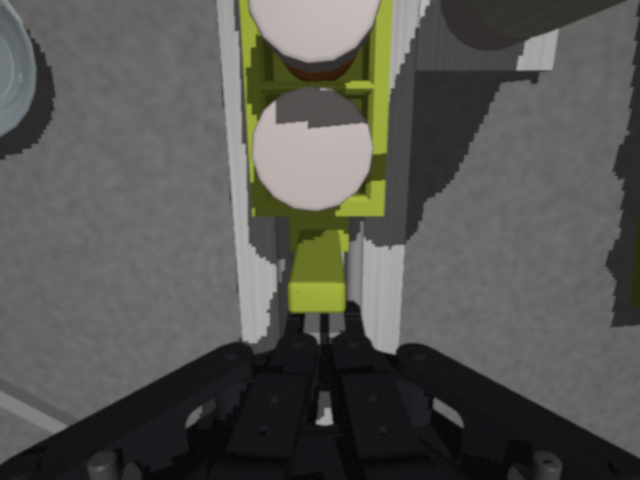

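Emit:
send_rows(rows="0.0004 0.005 0 0 0 0;0.0004 0.004 0 0 0 0;0 0 0 0 0 0;0 0 0 0 0 0")

```text
clock: 27.95
tcp_pos: [0.5955, -0.0493, 0.076]
orientation: [-1.166, 1.278, -1.295]
contact_force: [-0.5, -22.4, -4.9]
grip_width: -0.0003
```

Run:
```python
from h import *
f=grab('scene','s16.png');g=grab('top','t16.png');o=r.get_obs();print(o['tcp_pos'],o['contact_force'],o['moment'])
cv2.imwrite('pics/s16.png',cv2.cvtColor(cv2.resize(f['pixels'][150:350,200:460],None,fx=3,fy=3,interpolation=cv2.INTER_CUBIC),cv2.COLOR_RGB2BGR))
```

```text
[ 0.59553323 -0.0492505   0.07603131] [ -0.11202472 -23.75758105  -3.5719695 ] [-4.72420551  0.1258849   0.03021671]
```

View pics/s16.png

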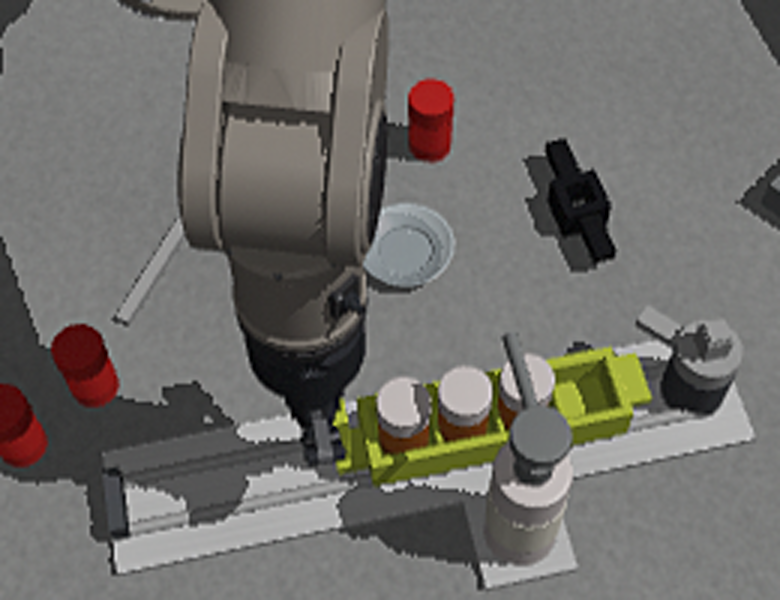

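Emit:
send_rows(rows="-0.001 -0.02 0 0 0 0;-0.002 -0.02 0 0 0 0;0 -0.01 0.04 0 0 0;0 0 0.04 0 0 0;0 0 0.04 0 0 0;0 0 0.04 0 0 0;-0.016 0.031 0 0 0 -0.14;-0.016 0.031 0 0 0 -0.14;-0.016 0.031 0 0 0 -0.14;-0.016 0.031 0 0 0 -0.14;-0.016 0.031 0 0 0 -0.14;-0.016 0.031 0 0 0 -0.14;-0.016 0.031 0 0 0 -0.14;-0.016 0.031 0 0 0 -0.14;-0.016 0.031 0 0 0 -0.14;-0.016 0.031 0 0 0 -0.14;0 0.01 0 0 0 -0.08;0 0 0 0 0 0;0 0 0 0 0 0", grip=0.085)

```text
clock: 29.95
tcp_pos: [0.4337, 0.2308, 0.2357]
orientation: [-0.003, -2.22, 2.221]
contact_force: [0.4, -0.2, -0.2]
grip_width: 0.0849
```

Run:
```python
from h import *
f=grab('wrist','w17.png');o=r.get_obs();print(o['tcp_pos'],o['joints'],R.from_rotvec(o['orientation']).as_matrix().round(3))
```

```text
[0.43385324 0.2303398  0.23570817] [-1.63763407  0.40299116  1.3146548   2.02977458 -0.45254059  1.0511301
 -1.68210539] [[-1.    -0.    -0.004]
 [ 0.004  0.    -1.   ]
 [ 0.    -1.    -0.   ]]
```

View pics/w17.png

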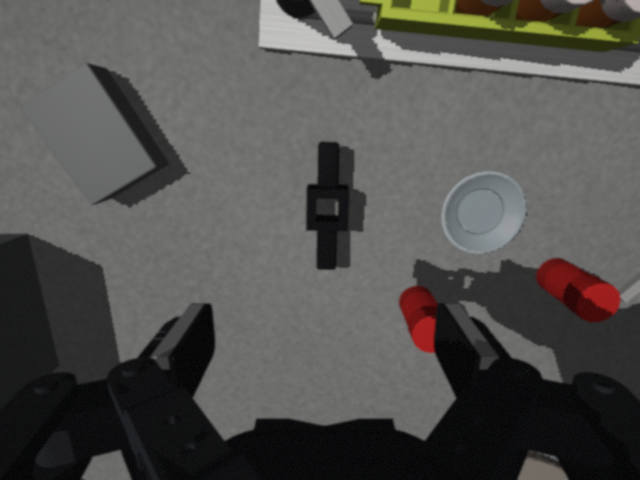

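Run:
```python
from h import *
f=grab('wrist')
g=cv2.cvtColor(f['pixels'],cv2.COLOR_RGB2HSV)[:,:,2]
cv2.imwrite('pics/w17c.png',cv2.cvtColor(cv2.resize(f['pixels'][130:280,270:390],None,fx=4,fy=4,interpolation=cv2.INTER_CUBIC),cv2.COLOR_RGB2BGR))
m=(g<45).astype(np.uint8);m[:130]=0;m[280:]=0;m[:,:290]=0;m[:,:][:,375:]=0
for row in (150,165,175,195,205,215,225,240,255,262):
    xs=np.where(m[row])[0];print(row,xs[0],xs[-1],len(xs),onz(f,(xs[0]+xs[-1])/2,row,.029).round(4))
ys,xs=np.where(m);print(ys.min(),ys.max())
for u,v in[(329,ys.min()),(327,ys.max())]:print(onz(f,u,v,.029))
```

```text
150 318 340 23 [0.4851 0.2247 0.029 ]
165 318 339 22 [0.4717 0.2252 0.029 ]
175 318 338 21 [0.4626 0.2256 0.029 ]
195 307 349 43 [0.444  0.2256 0.029 ]
205 307 348 20 [0.4345 0.2261 0.029 ]
215 307 348 40 [0.4248 0.2261 0.029 ]
225 307 348 42 [0.415  0.2261 0.029 ]
240 317 337 21 [0.4    0.2266 0.029 ]
255 317 337 21 [0.3846 0.2266 0.029 ]
262 317 336 20 [0.3773 0.2271 0.029 ]
143 268
[0.49121997 0.22474589 0.029     ]
[0.37098955 0.22661192 0.029     ]
```

View pics/w17c.png

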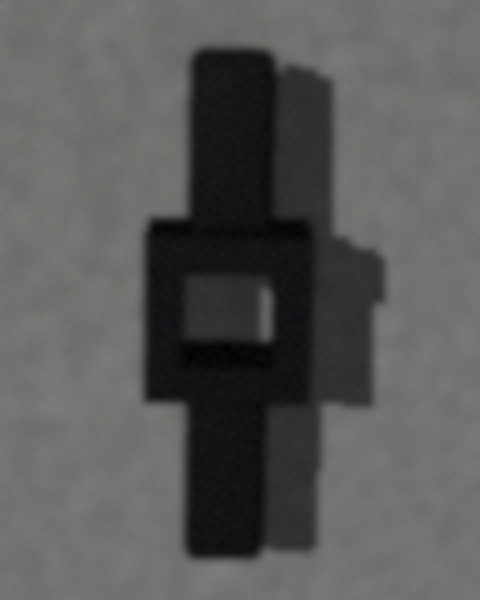

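Emit:
send_rows(rows="-0.0028 -0.0045 -0.02 0 0 -0.02;0 0 -0.04 0 0 0;0 0 -0.04 0 0 0;0 0 -0.04 0 0 0;0 0 -0.03 0 0 0;0 0 -0.02 0 0 0;0 0 -0.01 0 0 0;0 0 -0.005 0 0 0;0 0 0 0 0 0;0 0 0 0 0 0")

```text
clock: 31.05
tcp_pos: [0.4315, 0.2272, 0.0315]
orientation: [-0.028, -2.211, 2.209]
contact_force: [-0.1, 0.2, 0.3]
grip_width: 0.0851
```

Run:
```python
from h import *
f=grab('wrist','w18.png');o=r.get_obs();print(o['tcp_pos'],o['joints'],o['contact_force'])
```

```text
[0.43140318 0.2273232  0.03150214] [-1.26307875  0.66039884  0.85272181  2.18517427 -0.84380957  0.66693401
 -1.40038586] [ 0.28717698 -0.04852031  0.11641353]
```

View pics/w18.png

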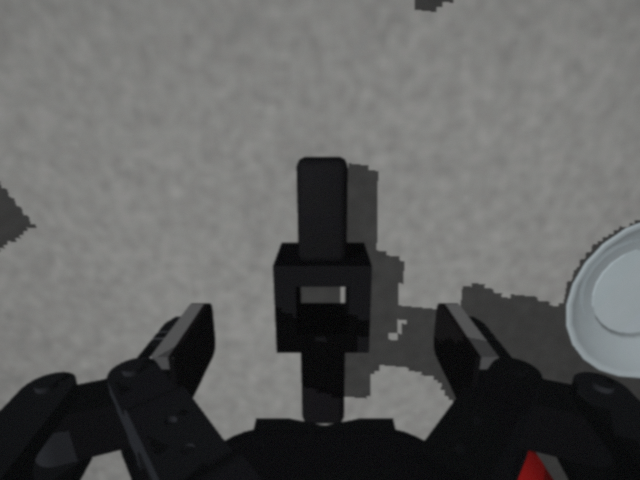

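Run:
```python
from h import *
f=grab('wrist')
for u,v in[(322,266),(322,352),(274,310),(371,310),(322,286),(322,330)]: print(u,v,onz(f,u,v,.032).round(4))
```

```text
322 266 [0.4499 0.2265 0.032 ]
322 352 [0.4101 0.2275 0.032 ]
274 310 [0.4307 0.2471 0.032 ]
371 310 [0.4298 0.2065 0.032 ]
322 286 [0.4411 0.2268 0.032 ]
322 330 [0.4208 0.2273 0.032 ]
```

Emit:
send_rows(rows="0 -0.001 -0.01 0 0 0;0 0 -0.01 0 0 0;0 0 -0.005 0 0 0;0 0 0 0 0 0;0 0 0 0 0 0")

```text
clock: 31.65
tcp_pos: [0.4307, 0.2258, 0.0054]
orientation: [-0.027, -2.208, 2.209]
contact_force: [-0.1, -0.8, -0.4]
grip_width: 0.0849
```

Emit:
send_rows(rows="0 0 0 0 0 0;0 0 0 0 0 0;0 0 0 0 0 0;0 0 0 0 0 0;0 0 0 0 0 0;0 0 0 0 0 0;0 0 0 0 0 0;0 0 0 0 0 0", grip=0.03, grip_force=50)

```text
clock: 32.45
tcp_pos: [0.4309, 0.2263, 0.006]
orientation: [-0.027, -2.21, 2.209]
contact_force: [-1.6, 0.2, 5.4]
grip_width: 0.0391
```

Emit:
send_rows(rows="0 0 0.01 0 0 0;0 0 0.03 0 0 0;0 0 0.04 0 0 0;0.02 -0.01 0.04 0 0 0;0.03 -0.015 0.04 0 0 0;0.03 -0.015 0.04 0 0 0;0.02 -0.01 0 0 0 0;0 0 0 0 0 0;0 0 0 0 0 0")

```text
clock: 33.35
tcp_pos: [0.5276, 0.1768, 0.2021]
orientation: [-0.027, -2.208, 2.208]
contact_force: [-1.0, 0.2, -2.0]
grip_width: 0.0396
```

Run:
```python
from h import *
f=grab('wrist','w19.png');o=r.get_obs();print(o['tcp_pos'],o['joints'],o['contact_force'],o['grip_width'])
```

```text
[0.52700139 0.17728891 0.20167838] [-1.24335328  0.53315163  1.11231793  1.92054695 -0.5562885   1.04166839
 -1.48306198] [-0.29923379  0.07412697 -1.22311785] 0.03926759866222216
```

View pics/w19.png

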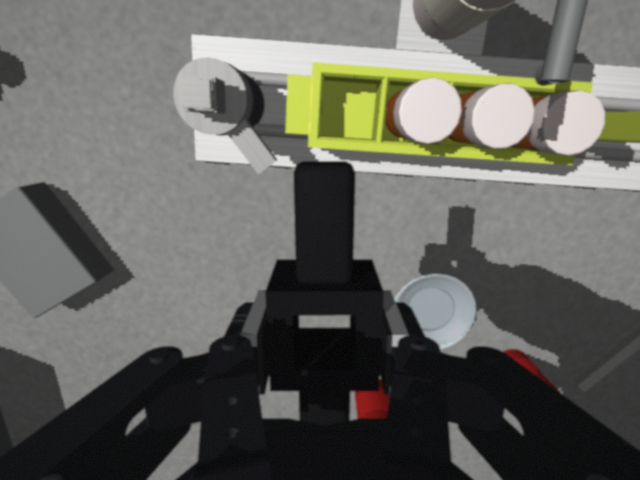

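Emit:
send_rows(rows="0.02 0 0 0 0 0;0.02 0 0 0 0 0;0.01 0 0 0 0 0;0 0 0 0 0 0;0 0 0 0 0 0;0 0 0 0 0 0")

```text
clock: 34.0
tcp_pos: [0.5771, 0.1774, 0.2019]
orientation: [-0.025, -2.209, 2.209]
contact_force: [0.1, -1.0, -0.7]
grip_width: 0.0393
```

Run:
```python
from h import *
f=grab('wrist','w20.png');o=r.get_obs();print(o['tcp_pos'],proj(f,(.6183,.2426,.108)))
u,v=proj(f,(.6183,.2426,.09)).astype(int)
c=f['pixels'][max(0,v-60):v+60,u-60:u+60];print(u-60,max(0,v-60))
c=cv2.convertScaleAbs(c,alpha=1.3)
cv2.imwrite('pics/w20c.png',cv2.cvtColor(cv2.resize(c,None,fx=5,fy=5,interpolation=cv2.INTER_CUBIC),cv2.COLOR_RGB2BGR))
```

```text
[0.57727801 0.17737464 0.20206525] [216.74868141 180.15439073]
164 116
```

View pics/w20c.png

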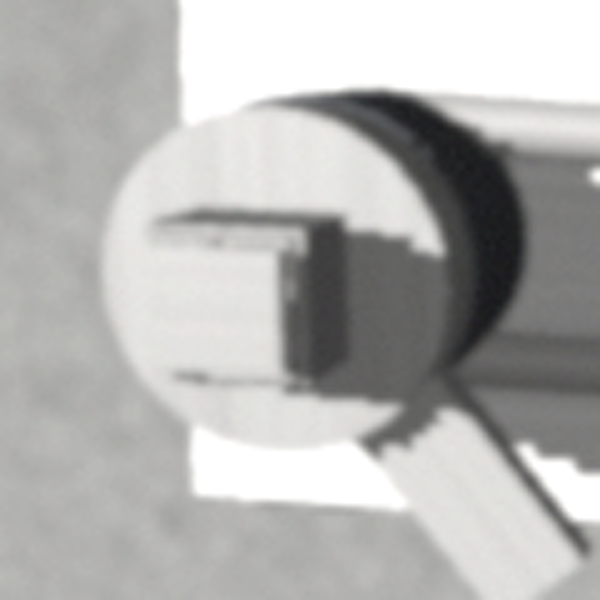

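Emit:
send_rows(rows="0 0.01 -0.015 0 0 0;0 0.01 -0.015 0 0 0;0 0 0 0 0 0;0 0 0 0 0 0;0 0 0 0 0 0")

```text
clock: 34.55
tcp_pos: [0.5784, 0.1968, 0.1724]
orientation: [-0.028, -2.209, 2.21]
contact_force: [-0.4, -0.9, -2.4]
grip_width: 0.0389
```

Run:
```python
from h import *
f=grab('wrist','w21.png');o=r.get_obs();print(o['tcp_pos'],R.from_rotvec(o['orientation']).as_matrix().round(3),f['position'])
u,v=proj(f,(.616,.2426,.09)).astype(int)
c=f['pixels'][max(0,v-60):v+60,u-60:u+60];print(u-60,max(0,v-60))
c=cv2.convertScaleAbs(c,alpha=1.6,beta=-60)
cv2.imwrite('pics/w21c.png',cv2.cvtColor(cv2.resize(c,None,fx=5,fy=5,interpolation=cv2.INTER_CUBIC),cv2.COLOR_RGB2BGR))
```

```text
[0.5785762  0.19673782 0.17263329] [[-1.     0.001 -0.025]
 [ 0.025 -0.    -1.   ]
 [-0.001 -1.     0.   ]] [0.65123332 0.19387909 0.31536495]
184 128
```

View pics/w21c.png

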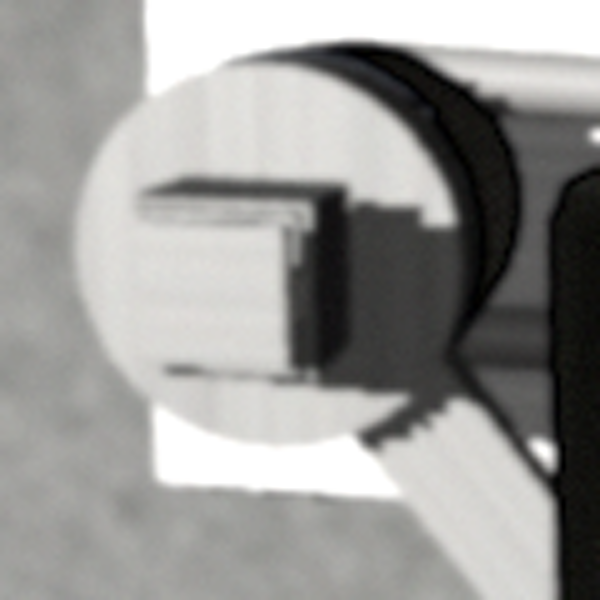

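View pics/w21.png

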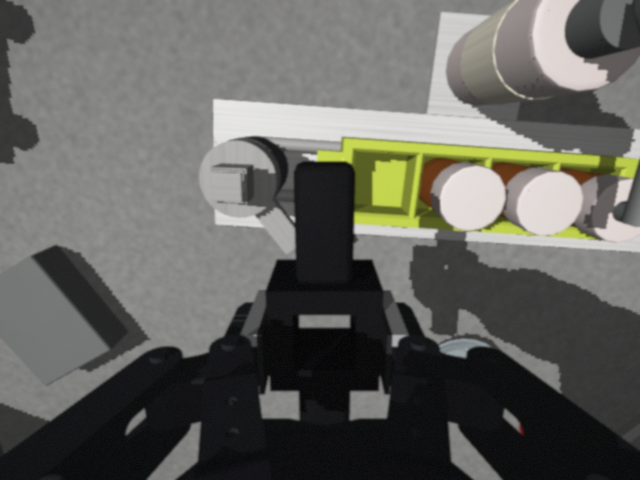

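Run:
```python
from h import *
f=grab('wrist')
c=f['pixels'][155:215,200:265]
g=cv2.cvtColor(c,cv2.COLOR_RGB2GRAY);g=cv2.createCLAHE(4,(2,2)).apply(g)
cv2.imwrite('pics/w21d.png',cv2.resize(g,None,fx=10,fy=10,interpolation=cv2.INTER_LINEAR))
```

```text
(no output)
```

View pics/w21d.png

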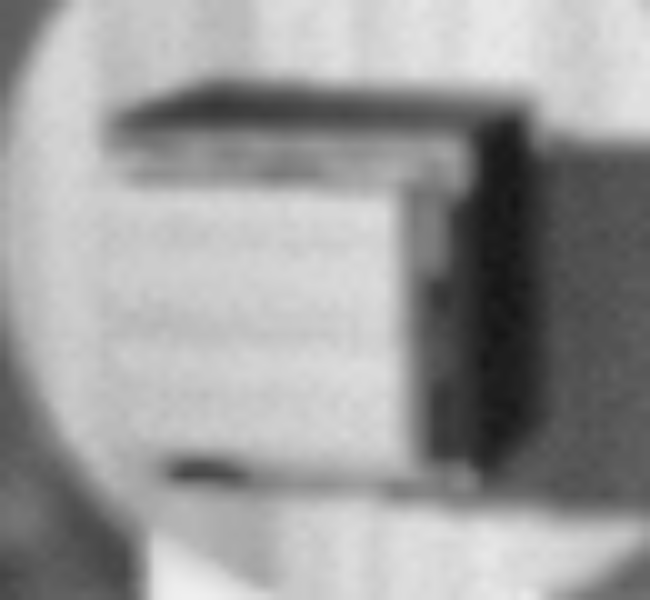

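Run:
```python
from h import *
f=grab('wrist')
P=lambda u,v,z: onz(f,200+u/10-.0,155+v/10-.0,z)
for n,a,b,z in[('toptop',(110,127),(475,132),.108),('topright',(475,132),(482,488),.108),('basetop',(205,80),(535,100),.08),('baseright',(535,100),(545,430),.08)]:
    A,B=P(*a,z),P(*b,z);d=B-A;an=np.degrees(np.arctan2(d[1],d[0]));print(n,A[:2].round(4),B[:2].round(4),np.linalg.norm(d).round(4),an.round(2))
print('shoulder',onz(f,238.4,178.6,.08))
A,B,C=P(110,127,.108),P(475,132,.108),P(482,488,.108);print('topcentre',(A+C)/2)
```

```text
toptop [0.6307 0.2559] [0.63   0.2361] 0.0199 -92.13
topright [0.63   0.2361] [0.6103 0.2373] 0.0197 176.43
basetop [0.6307 0.2582] [0.629  0.2379] 0.0203 -94.79
baseright [0.629  0.2379] [0.6084 0.2389] 0.0206 177.32
shoulder [0.62085228 0.2479925  0.08      ]
topcentre [0.62052404 0.246619   0.108     ]
```

Run:
```python
from h import *
f=grab('wrist');t=r.get_obs()['tcp_pos'];print(t)
c=f['pixels'][240:400,240:410]
cv2.imwrite('pics/w21e.png',cv2.cvtColor(cv2.resize(cv2.convertScaleAbs(c,alpha=2.5),None,fx=4,fy=3.7,interpolation=cv2.INTER_CUBIC),cv2.COLOR_RGB2BGR))
z=t[2]+.026
for u,v in[(325,290),(325,388),(265,340),(388,340)]: print(u,v,onz(f,u,v,z)-t)
```

```text
[0.57852115 0.19691318 0.1726805 ]
325 290 [ 0.01953572 -0.00211666  0.026     ]
325 388 [-0.01968583 -0.00121331  0.026     ]
265 340 [0.00084414 0.01947012 0.026     ]
388 340 [-0.00015548 -0.02386821  0.026     ]
```

View pics/w21e.png

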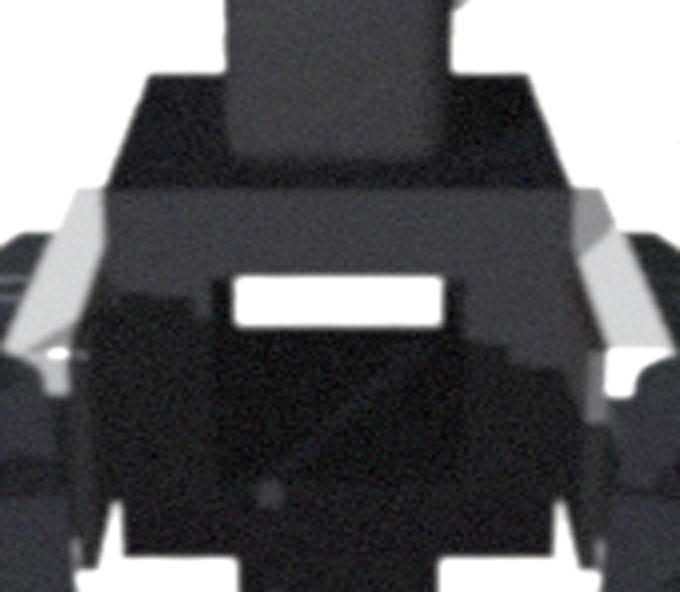

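Emit:
send_rows(rows="0.01 0.015 0 0 0 -0.033;0.015 0.02 0 0 0 0;0.0169 0.0163 0 0 0 0;0 0 -0.02 0 0 0;0 0 -0.02 0 0 0;0 0 -0.006 0 0 0;0 0 0 0 0 0;0 0 0 0 0 0;0 0 0 0 0 0")

```text
clock: 35.65
tcp_pos: [0.6208, 0.2486, 0.1275]
orientation: [-0.065, -2.194, 2.192]
contact_force: [0.5, 0.1, -1.3]
grip_width: 0.0397
```

Run:
```python
from h import *
f=grab('wrist','w22.png');o=r.get_obs();print(o['tcp_pos'],o['joints'],o['contact_force'],R.from_rotvec(o['orientation']).as_matrix().round(3))
c=f['pixels'][240:400,240:410]
cv2.imwrite('pics/w22e.png',cv2.cvtColor(cv2.resize(cv2.convertScaleAbs(c,alpha=2),None,fx=4,fy=3.7,interpolation=cv2.INTER_CUBIC),cv2.COLOR_RGB2BGR))
g=grab('scene')
cv2.imwrite('pics/s22.png',cv2.cvtColor(cv2.resize(g['pixels'][190:330,330:490],None,fx=4.2,fy=4.2,interpolation=cv2.INTER_CUBIC),cv2.COLOR_RGB2BGR))
```

```text
[0.62071066 0.24861635 0.12737532] [-1.07865394  0.77751515  0.94777927  1.70490164 -0.71957998  1.04473316
 -1.51209976] [-0.26762073  0.74150862 -1.34265392] [[-0.998  0.001 -0.057]
 [ 0.057  0.001 -0.998]
 [-0.001 -1.    -0.001]]
```

View pics/w22e.png

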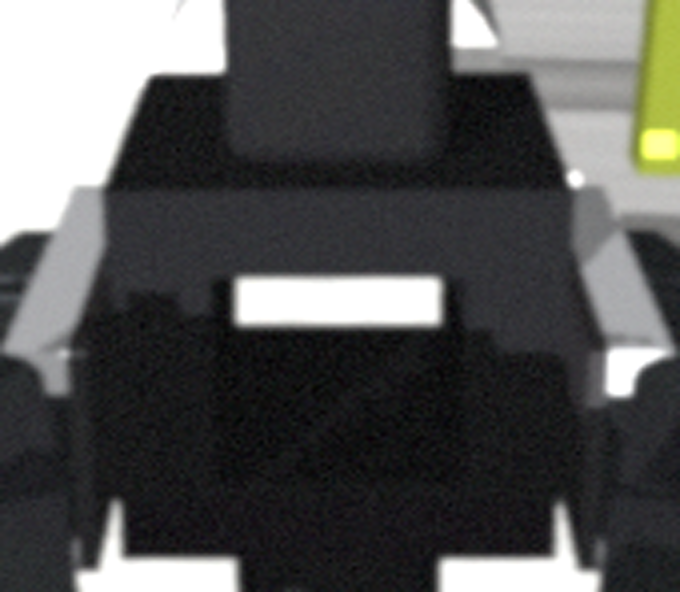

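View pics/s22.png

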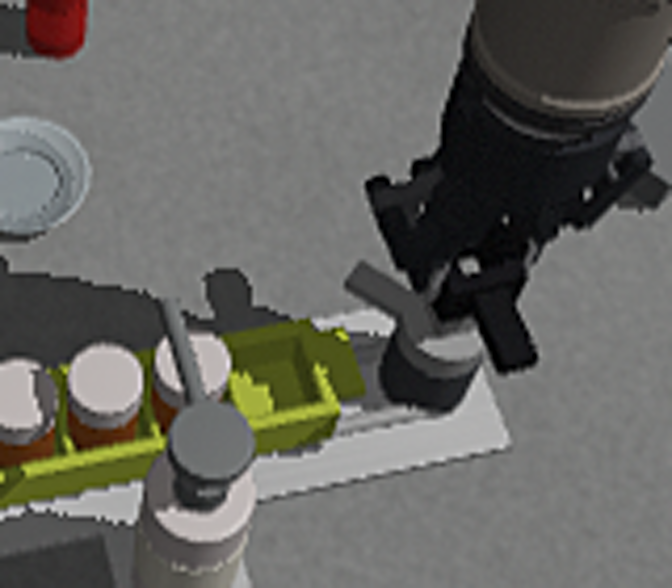

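Run:
```python
from h import *
f=grab('wrist')
c=f['pixels'][308:334,290:360]
cv2.imwrite('pics/w22f.png',cv2.cvtColor(cv2.resize(c,None,fx=10,fy=10,interpolation=cv2.INTER_CUBIC),cv2.COLOR_RGB2BGR))
```

```text
(no output)
```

View pics/w22f.png

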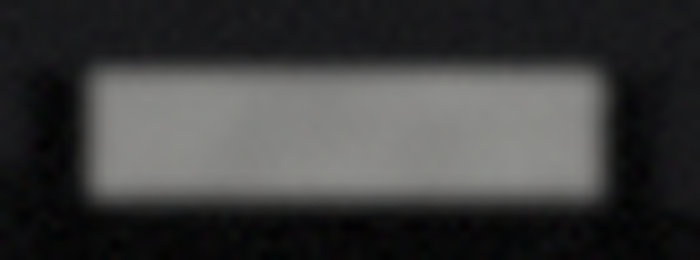

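Emit:
send_rows(rows="0 0 -0.005 0 0 0;0 0 -0.004 0 0 0;0 0 -0.003 0 0 0;0 0 -0.003 0 0 0;0 0 0 0 0 0")

```text
clock: 36.3
tcp_pos: [0.6198, 0.2485, 0.1106]
orientation: [-0.062, -2.191, 2.192]
contact_force: [0.0, -0.6, -0.9]
grip_width: 0.039
```

Emit:
send_rows(rows="0 0 -0.004 0 0 0;0 0 -0.004 0 0 0;0 0 -0.004 0 0 0;0 0 0 0 0 0")

```text
clock: 36.7
tcp_pos: [0.6198, 0.2488, 0.0985]
orientation: [-0.062, -2.192, 2.192]
contact_force: [0.6, 1.5, -2.2]
grip_width: 0.0392
```

Emit:
send_rows(rows="0 0 -0.004 0 0 0;0 0 -0.004 0 0 0;0 0 -0.002 0 0 0;0 0 0 0 0 0;0 0 0 0 0 0")

```text
clock: 37.2
tcp_pos: [0.6199, 0.2488, 0.089]
orientation: [-0.062, -2.192, 2.192]
contact_force: [0.1, 0.8, -2.0]
grip_width: 0.0393
```

Emit:
send_rows(rows="0 0 -0.002 0 0 0;0 0 -0.001 0 0 0;0 0 0 0 0 0;0 0 0 0 0 0")

```text
clock: 37.6
tcp_pos: [0.6202, 0.2487, 0.0862]
orientation: [-0.063, -2.193, 2.192]
contact_force: [0.8, 1.1, -1.3]
grip_width: 0.039
```

Run:
```python
from h import *
f=grab('wrist','w23.png');o=r.get_obs();print(o['tcp_pos'],o['joints'],o['contact_force'],o['moment'])
g=grab('scene')
cv2.imwrite('pics/s23.png',cv2.cvtColor(cv2.resize(g['pixels'][190:330,330:490],None,fx=4.2,fy=4.2,interpolation=cv2.INTER_CUBIC),cv2.COLOR_RGB2BGR))
```

```text
[0.62024369 0.24870434 0.08622955] [-1.05529612  0.82073734  0.90447681  1.72713467 -0.76199177  0.98471977
 -1.48356162] [ 0.65000006  2.00619011 -2.28759687] [ 0.43317573 -0.19217351 -0.05912075]
```

View pics/s23.png

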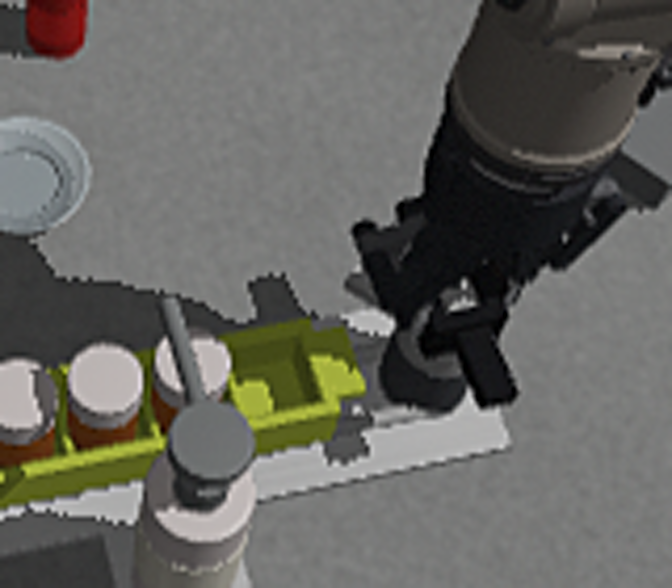

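Emit:
send_rows(rows="0 0 -0.002 0 0 0;0 0 0 0 0 0;0 0 0 0 0 0")

```text
clock: 38.0
tcp_pos: [0.6203, 0.2487, 0.086]
orientation: [-0.063, -2.194, 2.191]
contact_force: [-3.1, 1.6, 10.9]
grip_width: 0.0393
```

Emit:
send_rows(rows="0 0 -0.002 0 0 0;0 0 0 0 0 0;0 0 0 0 0 0")

```text
clock: 38.3
tcp_pos: [0.6204, 0.2487, 0.0859]
orientation: [-0.062, -2.195, 2.189]
contact_force: [-11.1, 1.6, 25.7]
grip_width: 0.0392
```

Emit:
send_rows(rows="0 0 0.003 0 0 0;0 0 0 0 0 0.04;0 0 0 0 0 0.05;0 0 0 0 0 0.05;0 0 0 0 0 0.05;0 0 0 0 0 0.05;0 0 0 0 0 0.05;0 0 0 0 0 0.05;0 0 0 0 0 0.05;0 0 0 0 0 0")

```text
clock: 39.3
tcp_pos: [0.6208, 0.2496, 0.0861]
orientation: [-0.342, 2.041, -2.038]
contact_force: [-0.5, 4.5, 4.6]
grip_width: 0.0391
```

Run:
```python
from h import *
f=grab('wrist','w24.png');o=r.get_obs();print(o['tcp_pos'],o['joints'],o['contact_force'],o['moment'],o['grip_width'],R.from_rotvec(o['orientation']).as_matrix().round(3))
```

```text
[0.62082826 0.24951633 0.08607446] [-1.0069846   0.77673096  0.81231905  1.72336733 -0.68031954  0.94468236
 -1.15858113] [0.50377997 4.42095017 5.23401649] [ 0.83974688  0.03622531 -0.01105116] 0.038890471388200246 [[-0.945  0.001  0.326]
 [-0.326  0.002 -0.945]
 [-0.002 -1.    -0.001]]
```

View pics/w24.png

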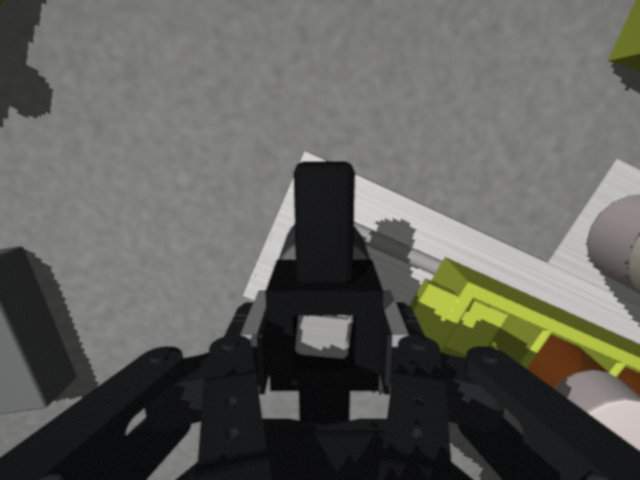

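Emit:
send_rows(rows="0 -0.001 0 0 0 0.05;0 0 0 0 0 0.05;0 0 0 0 0 0.05;0 0 0 0 0 0.05;0 0 0 0 0 0.05;0 0 0 0 0 0.05;0 0 0 0 0 0;0 0 0 0 0 0")

```text
clock: 40.15
tcp_pos: [0.6208, 0.2495, 0.0861]
orientation: [-0.606, 1.86, -1.856]
contact_force: [-0.1, 5.3, 5.1]
grip_width: 0.0393
```

Run:
```python
from h import *
o=r.get_obs();print(o['tcp_pos'],o['contact_force'],o['moment'],R.from_rotvec(o['orientation']).as_matrix()[:,2].round(3))
```

```text
[0.62083232 0.24949125 0.08606789] [-0.05025382  5.28418869  5.14817604] [ 1.2112357  -0.0179941   0.00144165] [ 0.591 -0.806 -0.001]
```

Emit:
send_rows(rows="0 0 0 0 0 0.04;0 0 0 0 0 0;0 0 0 0 0 0")

```text
clock: 40.45
tcp_pos: [0.6208, 0.2494, 0.0861]
orientation: [-0.638, 1.834, -1.831]
contact_force: [-1.0, 5.9, 5.8]
grip_width: 0.0393
```

Run:
```python
from h import *
o=r.get_obs();print(o['tcp_pos'],o['contact_force'],o['moment'],R.from_rotvec(o['orientation']).as_matrix()[:,2].round(3))
f=grab('wrist','w25.png')
```

```text
[0.62084292 0.24941296 0.08609166] [-0.95421362  5.92110689  5.76520548] [1.18657132 0.02514168 0.04676767] [ 0.623 -0.782 -0.001]
```

View pics/w25.png

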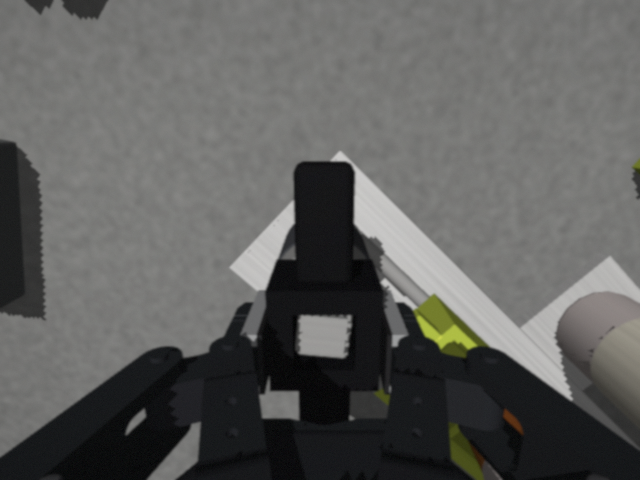

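Emit:
send_rows(rows="0 0 0 0 0 0.04;0 0 0 0 0 0;0 0 0 0 0 0")

```text
clock: 40.8
tcp_pos: [0.6208, 0.2494, 0.0861]
orientation: [-0.67, 1.808, -1.805]
contact_force: [0.1, 5.4, 5.5]
grip_width: 0.0389
```

Run:
```python
from h import *
o=r.get_obs();z=R.from_rotvec(o['orientation']).as_matrix()[:,2];print(o['tcp_pos'],o['contact_force'],o['moment'],np.degrees(np.arctan2(z[1],z[0])))
```

```text
[0.62080479 0.24944176 0.08607447] [0.09473123 5.41528145 5.45550694] [ 1.17664294  0.01568835 -0.01795204] -49.1670490110021
```

Emit:
send_rows(rows="0 0 0 0 0 0.04;0 0 0 0 0 0;0 0 0 0 0 0")

```text
clock: 41.1
tcp_pos: [0.6208, 0.2494, 0.0861]
orientation: [-0.701, 1.782, -1.779]
contact_force: [-0.3, 5.1, 6.6]
grip_width: 0.0391
```

Run:
```python
from h import *
o=r.get_obs();z=R.from_rotvec(o['orientation']).as_matrix()[:,2];print(o['tcp_pos'],o['contact_force'],o['moment'],np.degrees(np.arctan2(z[1],z[0])))
```

```text
[0.62079854 0.2494493  0.08607265] [-0.29681932  5.08557883  6.61420042] [1.17090241 0.01056646 0.02612642] -46.87431271607783
```

Emit:
send_rows(rows="0 0 0 0 0 0.04;0 0 0 0 0 0;0 0 0 0 0 0")

```text
clock: 41.4
tcp_pos: [0.6208, 0.2494, 0.0861]
orientation: [-0.732, 1.756, -1.753]
contact_force: [-0.2, 5.9, 6.0]
grip_width: 0.0393
```

Run:
```python
from h import *
o=r.get_obs();z=R.from_rotvec(o['orientation']).as_matrix()[:,2];print(o['tcp_pos'],o['contact_force'],o['moment'],np.degrees(np.arctan2(z[1],z[0])))
```

```text
[0.62081912 0.24939092 0.08607666] [-0.17408791  5.89576838  6.00434135] [1.17086339 0.06932705 0.0578425 ] -44.58826495763401
```

Emit:
send_rows(rows="0 0 0 0 0 0.04;0 0 0 0 0 0;0 0 0 0 0 0")

```text
clock: 41.7
tcp_pos: [0.6208, 0.2493, 0.0861]
orientation: [-0.762, 1.729, -1.727]
contact_force: [0.4, 5.4, 7.1]
grip_width: 0.0391
```

Run:
```python
from h import *
o=r.get_obs();z=R.from_rotvec(o['orientation']).as_matrix()[:,2];print(o['tcp_pos'],o['contact_force'],o['moment'],np.degrees(np.arctan2(z[1],z[0])))
```

```text
[0.62081265 0.24933665 0.08608166] [0.35494579 5.37101955 7.12531704] [ 1.21281319 -0.00495279  0.08435119] -42.296414027882456
```

Emit:
send_rows(rows="0 0 0 0 0 0.04;0 0 0 0 0 0;0 0 0 0 0 0")

```text
clock: 42.0
tcp_pos: [0.6208, 0.2494, 0.0861]
orientation: [-0.791, 1.703, -1.7]
contact_force: [0.5, 5.8, 5.7]
grip_width: 0.0388
```

Run:
```python
from h import *
o=r.get_obs();z=R.from_rotvec(o['orientation']).as_matrix()[:,2];print(o['tcp_pos'],o['contact_force'],o['moment'],np.degrees(np.arctan2(z[1],z[0])))
f=grab('wrist','w26.png')
```

```text
[0.62081307 0.24935822 0.08606511] [0.46934512 5.80865226 5.68805343] [1.16508988 0.03270221 0.03744185] -40.0060934219375
```

View pics/w26.png

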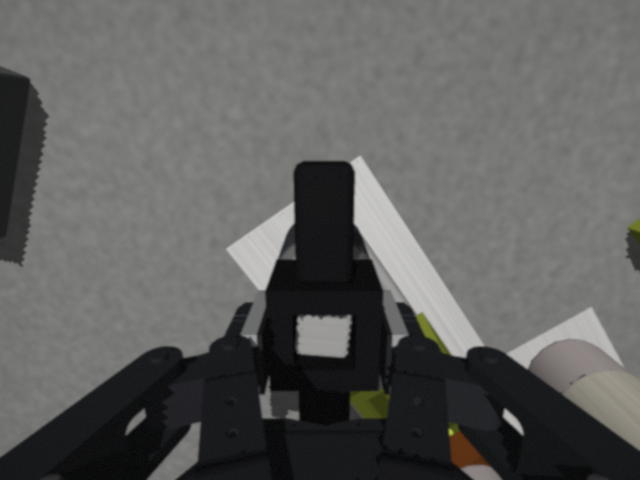

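Emit:
send_rows(rows="0 0 0 0 0 0.04;0 0 0 0 0 0;0 0 0 0 0 0")

```text
clock: 42.35
tcp_pos: [0.6209, 0.2495, 0.0861]
orientation: [-0.819, 1.676, -1.673]
contact_force: [0.3, 5.2, 6.0]
grip_width: 0.0391
```

Run:
```python
from h import *
o=r.get_obs();z=R.from_rotvec(o['orientation']).as_matrix()[:,2];print(o['tcp_pos'],o['contact_force'],o['moment'],np.degrees(np.arctan2(z[1],z[0])))
```

```text
[0.62085074 0.24947565 0.08609158] [0.25151721 5.16755446 5.99239303] [ 1.15533639  0.01072504 -0.00470916] -37.716110946275904
```

Emit:
send_rows(rows="0 0 0 0 0 0.04;0 0 0 0 0 0;0 0 0 0 0 0")

```text
clock: 42.65
tcp_pos: [0.6208, 0.2496, 0.0861]
orientation: [-0.846, 1.65, -1.647]
contact_force: [-0.6, 7.2, 5.8]
grip_width: 0.0389
```

Run:
```python
from h import *
o=r.get_obs();z=R.from_rotvec(o['orientation']).as_matrix()[:,2];print(o['tcp_pos'],o['contact_force'],o['moment'],np.degrees(np.arctan2(z[1],z[0])),o['joints'])
f=grab('scene')
cv2.imwrite('pics/s26.png',cv2.cvtColor(cv2.resize(f['pixels'][190:330,330:490],None,fx=4.2,fy=4.2,interpolation=cv2.INTER_CUBIC),cv2.COLOR_RGB2BGR))
```

```text
[0.62077964 0.24962808 0.08607819] [-0.62287424  7.190177    5.83576774] [ 1.30993084  0.04690793 -0.52547423] -35.503284661954304 [-0.9182568   0.71695428  0.65925363  1.71807863 -0.54521056  0.89471618
 -0.64767715]
```

View pics/s26.png

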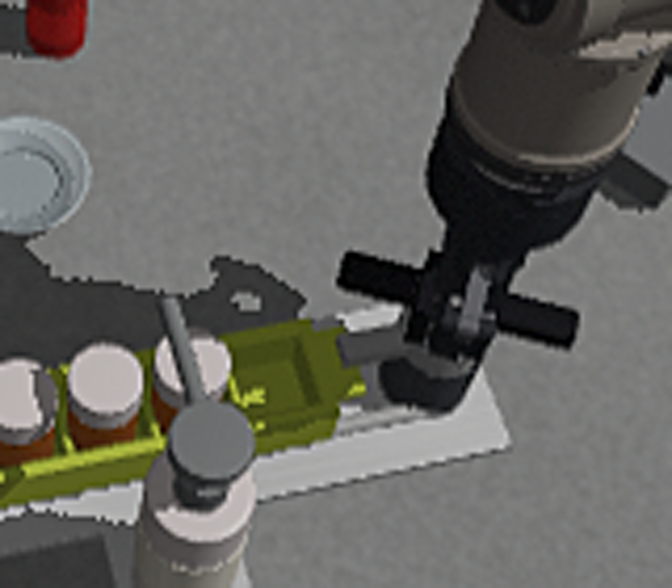

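Emit:
send_rows(rows="0 0 0 0 0 0.03;0 0 0 0 0 0;0 0 0 0 0 0")

```text
clock: 43.0
tcp_pos: [0.6208, 0.2496, 0.0861]
orientation: [-0.865, 1.632, -1.627]
contact_force: [-0.0, 6.3, 5.8]
grip_width: 0.0389
```

Run:
```python
from h import *
o=r.get_obs();z=R.from_rotvec(o['orientation']).as_matrix()[:,2];print(o['tcp_pos'],o['contact_force'],o['moment'],np.degrees(np.arctan2(z[1],z[0])),o['joints'])
```

```text
[0.62075918 0.2496345  0.08607794] [-0.01782998  6.29423603  5.76821239] [ 1.41741563  0.06917525 -1.21355071] -33.89789911269946 [-0.91356138  0.71443473  0.65187813  1.71792186 -0.53944035  0.89277153
 -0.62419212]
```

Emit:
send_rows(rows="0 0 0 0 0 -0.02;0 0 0 0 0 0;0 0 0 0 0 0;0 0 0 0 0 0;0 0 0 0 0 0;0 0 0 0 0 0;0 0 0.02 0 0 0;0 0 0.03 0 0 0;0 0 0.04 0 0 0;0 0 0.04 0 0 0;0 0 0.03 0 0 0;0 0 0 0 0 0;0 0 0 0 0 0", grip=0.085)

```text
clock: 44.3
tcp_pos: [0.6202, 0.2476, 0.2457]
orientation: [-0.856, 1.641, -1.641]
contact_force: [0.4, 0.3, -1.4]
grip_width: 0.0849
```

Run:
```python
from h import *
o=r.get_obs();print(o['tcp_pos'],o['joints'],o['contact_force'],o['grip_width'])
f=grab('wrist','w27.png');f=grab('scene')
cv2.imwrite('pics/s27.png',cv2.cvtColor(cv2.resize(f['pixels'][190:330,330:490],None,fx=4.2,fy=4.2,interpolation=cv2.INTER_CUBIC),cv2.COLOR_RGB2BGR))
```

```text
[0.62023377 0.24762095 0.24571425] [-0.99176808  0.55184286  0.77453568  1.59623972 -0.41161737  1.16239197
 -0.73382984] [ 0.43790742  0.30485754 -1.3922825 ] 0.0849200511681638
```

View pics/w27.png

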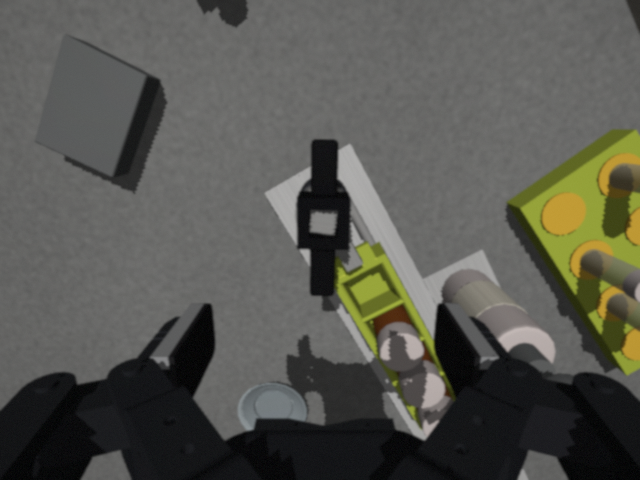

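View pics/s27.png

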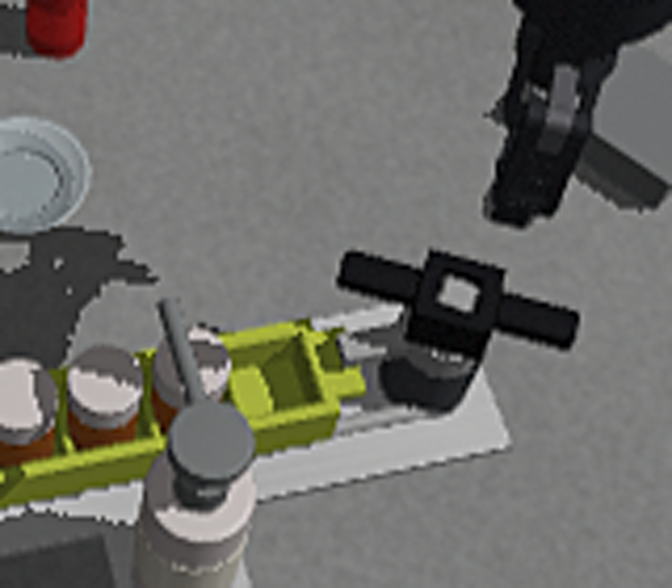

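Run:
```python
from h import *
f=grab('scene');g=grab('top','t27.png');w=grab('wrist')
print(onz(f,380.2,294.8,.192),onz(g,303.8,172,.192))
cv2.imwrite('pics/t27.png',cv2.cvtColor(cv2.resize(g['pixels'][150:260,220:420],None,fx=4,fy=4,interpolation=cv2.INTER_CUBIC),cv2.COLOR_RGB2BGR))
print(proj(w,onz(f,380.2,294.8,.192)))
```

```text
[0.6909174 0.0754431 0.192    ] [0.68726015 0.07497804 0.192     ]
[574.58828552 413.19871308]
```

View pics/t27.png

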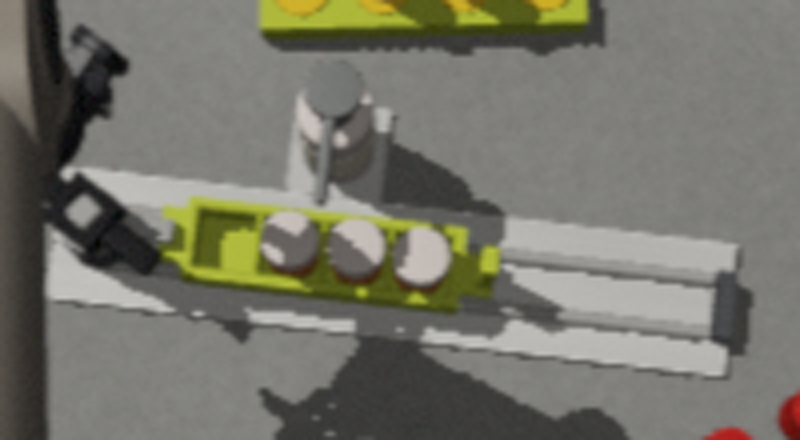

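Emit:
send_rows(rows="0 0 0.03 0 0 0;0.01 -0.02 0.01 0 0 0;0.015 -0.04 0 0 0 0;0.015 -0.04 0 0 0 0;0.015 -0.04 0 0 0 0;0.012 -0.0306 0 0 0 0;0 0 -0.03 0 0 0;0 0 -0.03 0 0 0;0 0 0 0 0 0;0 0 0 0 0 0", grip=0)

```text
clock: 45.55
tcp_pos: [0.6869, 0.0771, 0.2249]
orientation: [-0.859, 1.642, -1.642]
contact_force: [0.7, 0.5, 0.6]
grip_width: 0.0001
```

Run:
```python
from h import *
o=r.get_obs();print(o['tcp_pos'],o['joints'],o['contact_force'],o['grip_width'])
f=grab('wrist','w28.png');f=grab('scene')
cv2.imwrite('pics/s28.png',cv2.cvtColor(cv2.resize(f['pixels'][190:350,310:490],None,fx=4,fy=3.7,interpolation=cv2.INTER_CUBIC),cv2.COLOR_RGB2BGR))
```

```text
[0.68685291 0.07710725 0.22490345] [-0.6916904   0.61344521  0.75962125  1.55373736 -0.44711807  1.15693477
 -0.44804684] [0.74116626 0.45433392 0.59460943] 6.015723759894813e-05
```

View pics/w28.png

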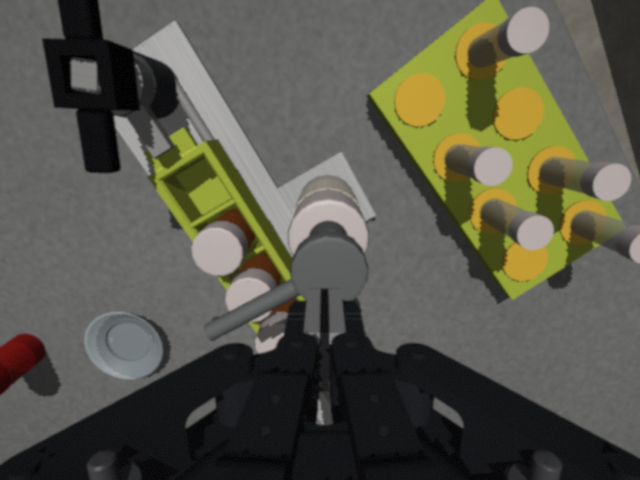

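View pics/s28.png

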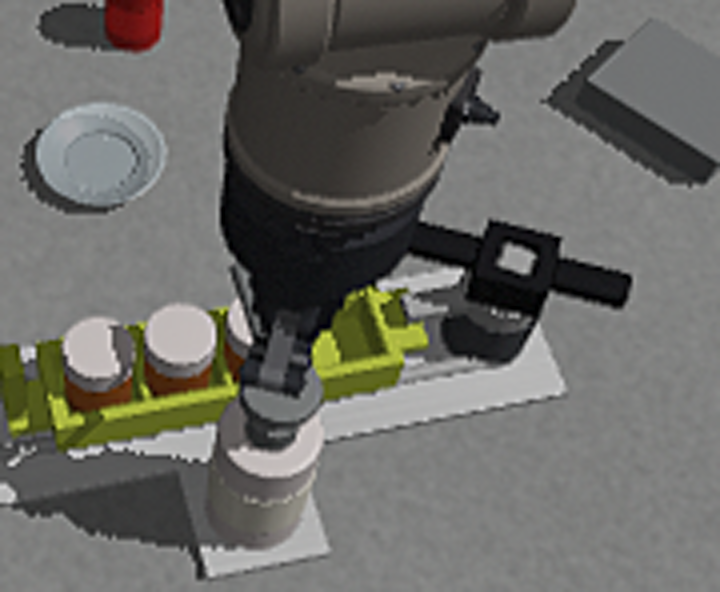

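Run:
```python
from h import *
f=grab('wrist')
for u,v in[(329,267),(291,267),(368,267),(329,234),(329,300)]: print(onz(f,u,v,.192))
```

```text
[0.69246087 0.07861416 0.192     ]
[0.6767481  0.08952341 0.192     ]
[0.70859148 0.0674148  0.192     ]
[0.70225448 0.09284791 0.192     ]
[0.6821287  0.06359768 0.192     ]
```

Emit:
send_rows(rows="0.004 0.001 -0.01 0 0 0;0 0 -0.01 0 0 0;0 0 -0.01 0 0 0;0 0 -0.004 0 0 0;0 0 -0.004 0 0 0;0 0 -0.003 0 0 0;0 0 0 0 0 0")

```text
clock: 46.4
tcp_pos: [0.6907, 0.0781, 0.1841]
orientation: [-0.858, 1.642, -1.641]
contact_force: [-3.7, 1.3, 3.9]
grip_width: 0.0002
```

Emit:
send_rows(rows="0 0 -0.003 0 0 0;0 0 -0.003 0 0 0;0 0 0 0 0 0")

```text
clock: 46.7
tcp_pos: [0.6914, 0.078, 0.18]
orientation: [-0.856, 1.642, -1.64]
contact_force: [-7.1, 1.4, 12.8]
grip_width: -0.0002
```

Emit:
send_rows(rows="0 0 -0.002 0 0 0;0 0 -0.002 0 0 0;0 0 0 0 0 0")

```text
clock: 47.0
tcp_pos: [0.6916, 0.0779, 0.1796]
orientation: [-0.854, 1.642, -1.639]
contact_force: [-16.1, 1.9, 34.1]
grip_width: -0.0001
```

Emit:
send_rows(rows="0 0 0.004 0 0 0;0 0 0.006 0 0 0;0 0 0.008 0 0 0;0 0 0.02 0 0 0;0 0 0.04 0 0 0;0 0 0.04 0 0 0;-0.02 -0.02 0.03 0 0 0;-0.04 -0.03 0 0 0 0;-0.04 -0.03 0 0 0 0;-0.04 -0.03 0 0 0 0;-0.03 -0.03 0 0 0 0;-0.03 -0.03 0 0 0 0;0 -0.03 0 0 0 0;0 -0.03 0 0 0 0;0 0 0 0 0 0;0 0 0 0 0 0")

```text
clock: 48.6
tcp_pos: [0.491, -0.1526, 0.3222]
orientation: [-0.856, 1.642, -1.643]
contact_force: [0.7, -0.2, 0.6]
grip_width: -0.0001
```

Run:
```python
from h import *
o=r.get_obs();print(o['clock'],o['tcp_pos'],o['contact_force'])
f=grab('top','t29.png');f=grab('scene','s29f.png')
cv2.imwrite('pics/s29.png',cv2.cvtColor(cv2.resize(f['pixels'][170:350,200:460],None,fx=3,fy=3,interpolation=cv2.INTER_CUBIC),cv2.COLOR_RGB2BGR))
```

```text
48.6 [ 0.491031   -0.15264334  0.32215714] [ 0.68509705 -0.24537126  0.57008058]
```

View pics/s29.png

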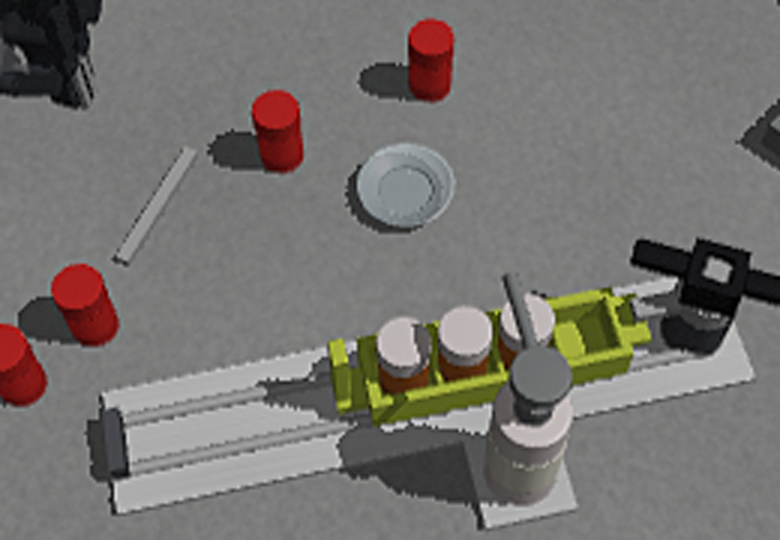

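View pics/t29.png

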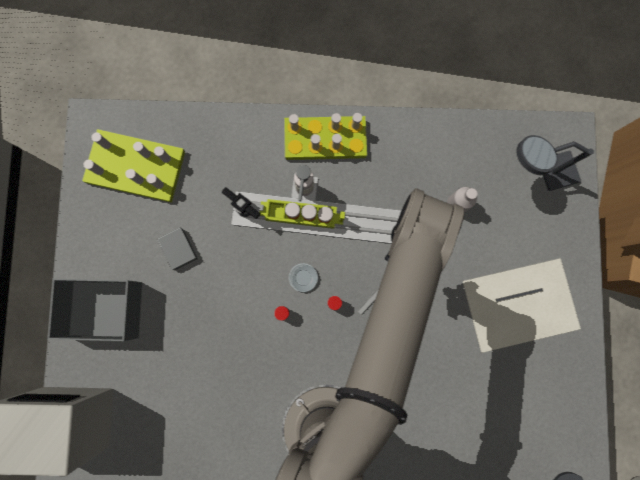

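Emit:
send_rows(rows="0 0.03 0.01 0 0 0.1;0 0.03 0 0 0 0.1;0 0.03 0 0 0 0.1;0 0.03 0 0 0 0.1;0 0.01 0 0 0 0.1;0 0 0 0 0 0;0 0 0 0 0 0;0 0 0 0 0 0")

```text
clock: 49.5
tcp_pos: [0.4911, -0.0229, 0.3322]
orientation: [-1.155, 1.29, -1.291]
contact_force: [-0.3, 0.0, 0.1]
grip_width: -0.0001
```

Run:
```python
from h import *
f=grab('wrist','w30.png');o=r.get_obs();print(o['tcp_pos'])
hsv=cv2.cvtColor(f['pixels'],cv2.COLOR_RGB2HSV)
m=cv2.inRange(hsv,(0,0,130),(179,40,255))
k,_,st,c=cv2.connectedComponentsWithStats(m)
for i in range(1,k):
    if 200<st[i,4]<3000: print(st[i],c[i].round(1),onz(f,*c[i],.094).round(4))
```

```text
[ 0.491092   -0.0229659   0.33223699]
[525  29  44  18 535] [547.2  38.3] [0.7087 0.102  0.094 ]
[517  62  16  19 215] [523.4  69.4] [0.6884 0.0781 0.094 ]
[ 221   72   72   75 2604] [254.1 115.6] [0.4328 0.0651 0.094 ]
[408 134  40  35 987] [426.7 152.1] [0.5966 0.0126 0.094 ]
[ 419  193   29  123 2472] [432.5 255.5] [ 0.5993 -0.0964  0.094 ]
[ 389  202   30  108 2339] [403.5 259.6] [ 0.5683 -0.0976  0.094 ]
[204 250  79  52 566] [242.5 275.6] [ 0.3934 -0.0969  0.094 ]
```

View pics/w30.png

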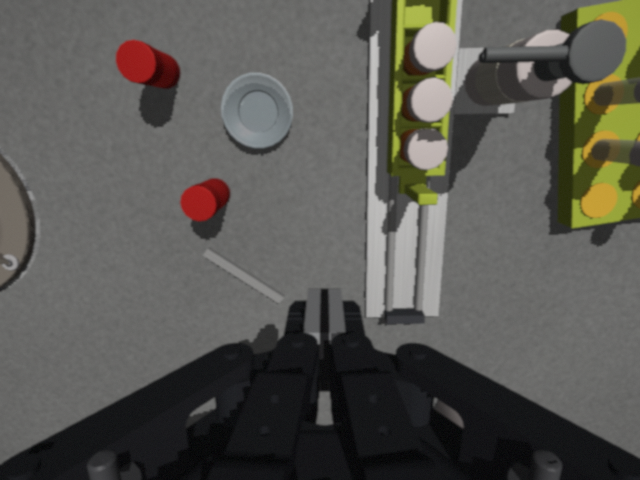

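Emit:
send_rows(rows="0.03 0.03 0 0 0 0;0.03 0.03 0 0 0 0;0.03 0.03 0 0 0 0;0.02 0.035 0 0 0 0;0 0.03 -0.02 0 0 0;0 0.03 -0.03 0 0 0;0 0 0 0 0 0;0 0 0 0 0 0")

```text
clock: 50.35
tcp_pos: [0.6008, 0.1628, 0.2813]
orientation: [-1.158, 1.289, -1.289]
contact_force: [0.2, -1.3, 1.1]
grip_width: 0.0003
```

Run:
```python
from h import *
f=grab('wrist','w31.png');o=r.get_obs();print(o['tcp_pos'])
cv2.imwrite('pics/w31c.png',cv2.cvtColor(cv2.resize(f['pixels'][60:330,200:440],None,fx=2.2,fy=2.2,interpolation=cv2.INTER_CUBIC),cv2.COLOR_RGB2BGR))
```

```text
[0.60151181 0.16158798 0.28244071]
```

View pics/w31.png

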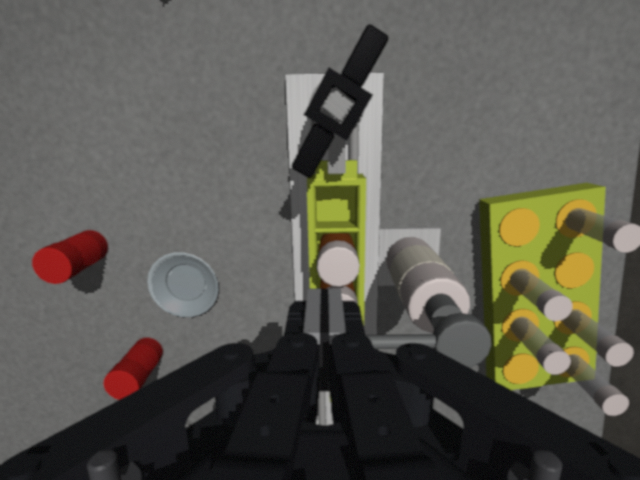

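View pics/w31c.png

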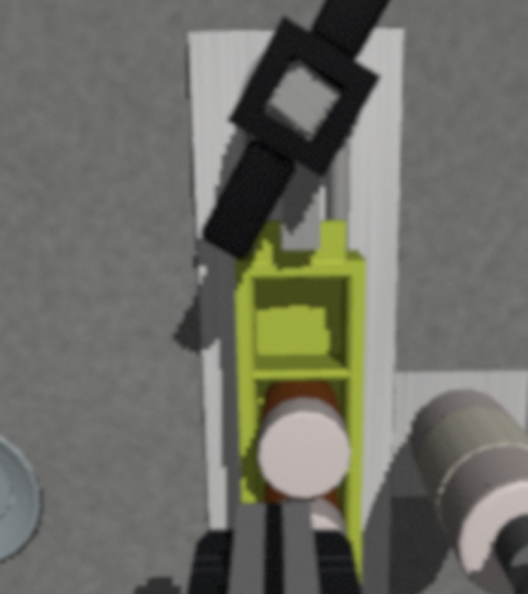

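Run:
```python
from h import *
print(r.hand_in())
```

```text
the job is handed in; nothing more can be done
None
```

I finished the job in the order asked and handed it in at about 50 s. `hand_in` reports no verdict, so what follows is from my own last checks.

- **Jars:** Only three jars were on the bench. I stood them in pockets 0, 1 and 2 with the rack at its loading end. In the pictures their caps looked level, and the first two pressed clearly on the pocket floor. The third gave a weaker floor reading, so for that one I relied on the picture.
- **Rack:** I pushed it by the tab to a hard stop. It did not move at all under about 24 N.
- **Handle:** It is fully home on the spindle. It met the shoulder at the expected height, and about 26 N moved it no further. I turned it anticlockwise until the turning moment rose to about 1.2 N m without it turning on. The last picture shows the finger over the ledge at the end of the rack.
- **Pump:** I pressed the cap 12 mm until it bottomed, at about 34 N through the fingertips, and then let it go. Later pictures show it up again.
- **Other things:** In the last pictures the red look-alikes, dish, forceps, slide box and wash bottle were where they started.

**A reading that disagreed:** by the cameras the rack travelled about 0.150 m, not the nominal 0.16 m. I took it as fully home because it stopped hard twice at the same place, the pockets are centred below the nozzle, and the finger fits over the ledge right up to the rack wall.

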